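Wipe the sprung contact rail of a top-heavy tipping board holder

TASK

Take the felt-footed wiper and press it down from above on the left end (as the robot sees it) of the board holder's sprung brass rail until the top-heavy cradle floats about level, clear of both its stops, and dwell there for three seconds; then, without lifting, draw the wiper along the whole bowed, wavy rail to the right end and dwell there another three seconds, pressing lightly all the way (about 3 N: never under 1 N, never so hard that the rail's springs run out) and keeping the cradle floating level. Then let the cradle tip back softly onto its back stops without a slam, stand the wiper upright on the middle of the orange pad and let go; touch the holder with nothing but the wiper's foot, and leave the other things on the bench alone.

Things in the scene. Friction and masses are not known exactly. Their poses are not given: they have to be found in the camera images.
- holder: black board holder fixed to the bench: base plate 260 x 330 x 12 mm, two uprights at y = -155 and +155 mm carry the cradle's axle, which lies along y, 130 mm above the bench. Origin under the axle's middle at bench height; x points from the rail side (facing the robot) to the back, y along the axle to the robot's left, z up
- cradle (a joint): tilt of the cradle about the axle, rad: 0 = level, positive = rail side (-x) up, back down. Stops at +0.2 (it rests there at the start, and falls back there when left alone) and -0.2. Level, it balances at about 2.9 N of push on the rail; the push needed grows as the rail side rises, about 6.8 N per rad
- axle (a point): middle of the cradle's axle (axes turn with the cradle). The cradle is top-heavy: nominal 2.0 kg (true mass 15 % less to 10 % more), centre of mass 28 mm above and 14.5 mm behind the axle, inertia about it 0.014 kg m2, damping 0.1 N m s/rad. With the wiper held at a fixed height it is unstable and drifts off to one side, time constant about 0.6 s
- transformer_top (a point): top centre of the block transformer (70 x 70 mm) on the cradle's green board, 97 mm above and 5 mm behind the axle when level: keep the gripper clear of it
- rail (a joint): how far the rail is pushed down into the cradle along the cradle's own z, m: 0 = fully up, 0.070 = bottomed. Push on the rail = 0.8 N + 60 N/m x this value (its weight allowed for; 5.0 N where it bottoms), plus a damper of 2 N s/m. Rail mass 0.06 kg
- rail_mid (a point): origin of the rail, moves with it: from axle in cradle axes x -80, y 0, z +30 mm minus rail. 10 mm thick brass bar, 200 mm along y; its top edge runs straight between these points (y; x; z, mm from this point): (100;0;0) (75;-3;0) (50;-8;5) (25;-11;9) (0;-12;6) (-25;-11;0) (-50;-8;-4) (-75;-3;-1) (-100;0;0)
- rail_left (a point): point on the rail's top edge at its left end, 75 mm left (+y) of the middle: where the wipe starts (within 20 mm)
- rail_right (a point): point on the rail's top edge at its right end, 75 mm right (-y) of the middle: where the wipe ends (within 20 mm)
- wiper: contact wiper standing upright: a round grey felt foot 48 mm across and 14 mm thick, above it a square black handle 26 x 26 mm from 14 to 85 mm height. Origin at the centre of the foot's underside, z up along the handle. 0.12 kg. Felt on brass friction about 0.25.
- pad: flat cracked orange silicone pad, 130 x 130 x 6 mm, fixed to the bench; origin at the centre of its underside. The wiper stands near its middle at the start, its origin 6 mm above the pad's.
- canister: dented tin screw-top canister, 71 mm across, 78 mm high; bystander, leave alone
- tweezers: white angled ceramic tweezers lying flat, 140 mm long; bystander, leave alone
- spool: solder spool standing on its flange, 60 mm across, 42 mm high; bystander, leave alone
Mind the look-alikes: they are no part of the job. There is more than one size of the pad; the job needs the largest. What is shaped like the wiper but blue or green is not meant.

How it is judged:
By the outcome, as a careful person would: the job done as asked, in the order asked, and still so for the second after the job is handed in, with the robot touching nothing.
It also fails if it takes over 72 s, if anything falls off the work surface, if the arm or the gripper's body presses on something with over 40 N, if the wrist force passes 120 N, or if a joint passes its speed limit or range.

ROBOT

A 7-joint arm with a two-finger parallel gripper is mounted at the origin on the work surface. World frame = base frame: x ahead of the robot, y to its left, z up, the work surface at z = 0. Lengths are in m, angles in rad, forces in N, time in s.
With the tool pointing down it reaches from about 0.425 to 0.925 m from the base axis. Payload 6.8 kg.
Tool frame: the origin (TCP) lies midway between the tips of the shut fingers; the grasp point (between the pads) lies 19 mm behind it (r.grip_depth is the distance from the TCP to the grasp point, in m); z points along the fingers, y is the line along which they close (so a half turn about z gives the same grasp; the last joint's range is limited). The gripper opens to 85 mm and grips with 20 to 120 N. Pads are 22 mm wide; open, the fingers measure 114 mm over their backs; the gripper's body (76 mm by 85 mm) begins 54 mm behind the grasp point. The pads swing forward as they close: fully open they stand 13 mm farther back than shut.
Start: joints at [-1.331, 0.477, 0.022, 1.555, -0.011, 1.109, -0.083], TCP at [0.23, 0.635, 0.231] pointing down, gripper open.
Joint ranges: [-2.96, 2.96], [-0.34, 2.1], [-1.41, 1.46], [0.24, 2.44], [-1.37, 4.51], [0.17, 1.92], [-2.96, 2.96]. Speed limits (rad/s): [2.39, 2.39, 3.14, 3.14, 3.14, 3.14, 3.14].

INTERFACE

Orientations are given as a rotation vector (axis times angle).
In Python, from bench import telemetry, grab_frame, calibration, order, silhouettes, r gives the robot as it stands.
- The arm moves only by the tool apply_moves, never from a script. Its argument "moves" is a list of rows, each a list of 7 numbers: the turn, a rotation vector about the tool's x, y, z scaled (see below), then the shift along the tool's x, y, z scaled (see below), then the opening, from -1 (shut) to 1 (fully open). A call has exactly 8 rows; each row shifts and turns the commanded pose from where the row before left it, along the tool's axes as they then stand; what a row does not reach is not made up. The controller multiplies each number of a shift by 1000 mm and each number of a turn by 6 degrees. A row lasts 1/12 s, in which the tool goes at most 41.7 mm and 7.16 degrees, less where a joint would pass 70% of its speed; a pose out of reach is approached as far as the arm can. A call with a number of a shift or a turn outside -1 to 1 is refused whole. A call with a gripper value outside its range is refused whole. The fingers move at their own pace and stop on an object; "grip_force" is the grip in N (left out, the last holds). Time passes only in rows, so rows that do not move let the fingers close, or fill a call up. It gives the time, the measured TCP pose, the force, the opening and the grip force at its end, in the units of the state.
- telemetry.get_obs(): the state, without advancing time (a new reading comes with each control period).
- grab_frame(name): name is "scene" or "top" or "wrist"; returns the picture (480x640x3 uint8, blue, green, red); there is no depth.
- calibration(name): a dict with "fx", "fy", "cx", "cy" (pixels), "world_from_camera" (4x4, takes a point from camera to world coordinates); the wrist camera has in their place "mount" (4x4, takes a point from camera to tool coordinates, whose origin is the TCP and whose axes are the flange's). Camera axes: x right, y down, z forward; pixel columns grow to the right and rows downward; lengths in m; the calibration is good to about 2 mm. The wrist camera is an equidistant fisheye: a pixel r from the principal point sees the ray r / f radians off the axis. A picture is of the moment at which its call begins: read the wrist's pose just before it. calibration takes no time and is no camera call.
- order.hand_in(): hands the job in; it is judged then, once.
Trained networks look in the newest picture that a camera, given by its name, has taken for a name from the list of things; names that differ only in an ending like _2 or _b are one class to them, and where a whole thing is asked for, a point or a joint stands for the part that bears it (a point fixed in the world has none). Each returns a list of dicts, best first, with "p" (0 to 1); they miss things now and then, are a little off and sometimes report something else, mostly with a low value. They report only what shows in the picture. A call takes as long as a camera call. They do not tell look-alikes from the thing itself.
- silhouettes(thing, camera): "mask" (480x640 bool, what is visible of it) and "extent" ([centre column, centre row, width, height] in pixels, round what is visible of it).
The state is a dict: "clock": time; "joints": joint angles; "qvel": joint speeds; "tau": joint torques, N m; "tcp_pos": TCP position; "orientation": TCP orientation; "contact_force": force on the tool from outside, world axes, zero at the start; "moment": the same for the moment, N m; "grip_width": finger opening in m; "gripper_force": force on a finger pad.
Only numpy, scipy, OpenCV 4.12 (cv2) and the standard library are available. Lean on these libraries where they do the work, as an engineer would, in place of code of your own. Each camera call takes 0.05 s, during which the arm holds its last target. There are 200 camera calls.

## Working session

There is one attempt and no reset: what is moved stays moved. The work goes in short steps, Python scripts to look and compute and a tool call to move; the robot and the scene stay as the last step left them, time stands still between calls to the robot, and variables do not carry over. Pictures are saved under pics/ and viewed, at most 10 in all, crops included, and the job is handed in when it is done.

Besides the shell and the picture viewer there is one more tool, called after "Call:" as a command line: name --pt "numbers of a row" for each row, then --argument value for the rest. apply_moves: Moves the arm, as the interface text tells. Its arguments: {"type":"object","properties":{"moves":{"type":"array"},"grip_force":{"type":"number"}},"required":["moves"]}

```bash
mkdir -p pics; ls; cat > h.py <<'E'
from bench import telemetry, grab_frame, calibration, order, silhouettes, r
import numpy as np, cv2
from scipy.spatial.transform import Rotation as R
def proj(cam,P):
    c=calibration(cam);T=np.linalg.inv(np.array(c["world_from_camera"]))
    p=np.atleast_2d(P)@T[:3,:3].T+T[:3,3]
    return np.c_[c["fx"]*p[:,0]/p[:,2]+c["cx"],c["fy"]*p[:,1]/p[:,2]+c["cy"]]
def unproj(cam,u,v,z):
    c=calibration(cam);T=np.array(c["world_from_camera"])
    d=T[:3,:3]@np.array([(u-c["cx"])/c["fx"],(v-c["cy"])/c["fy"],1.]);o=T[:3,3]
    return o+d*(z-o[2])/d[2]
E
python3 - <<'E'
from h import *
np.set_printoptions(precision=4,suppress=True)
print(telemetry.get_obs())
for n in("top","scene"):
    cv2.imwrite(f"pics/{n}0.png",grab_frame(n)); c=calibration(n);print(n,c)
    for t in("holder","wiper","pad","rail","cradle","transformer_top"):
        for d in silhouettes(t,n): 
            e=d["extent"]; print(t,round(d["p"],2),np.round(e,1),unproj(n,e[0],e[1],0))
print(calibration("wrist"))
E
```

```text
pics
{'clock': 0.0, 'joints': array([-1.3311,  0.4778,  0.0224,  1.5565, -0.0115,  1.1093, -0.0831]), 'qvel': array([ 0.0001,  0.0004,  0.0009,  0.0005,  0.0004,  0.0005, -0.    ]), 'tau': array([  0.0001, -59.6462,   1.6075, -28.1177,   0.0124,   0.0097,
        -0.    ]), 'tcp_pos': array([0.2299, 0.634 , 0.2303]), 'orientation': array([-0.5435, -3.094 ,  0.0029]), 'contact_force': array([ 0.3528,  0.0596, -0.9269]), 'moment': array([-0.0502, -0.0181, -0.0457]), 'gripper_force': 0.0, 'grip_width': 0.08554165974327003}
top {'fx': 450.12362734842446, 'fy': 450.12362734842446, 'cx': 316.606980165442, 'cy': 233.62582617909143, 'world_from_camera': array([[-0.0246, -0.9985,  0.0485,  0.4136],
       [-0.9997,  0.0241, -0.0106, -0.0673],
       [ 0.0094, -0.0487, -0.9988,  1.1658],
       [ 0.    ,  0.    ,  0.    ,  1.    ]])}
holder 0.77 [303.4 179.4 142.  123.3] [ 0.6126 -0.0488  0.    ]
holder 0.48 [425.3 251.2  27.6  16.6] [ 0.4178 -0.3605  0.    ]
wiper 0.9 [426.  251.3  22.6  16. ] [ 0.4175 -0.3623  0.    ]
wiper 0.83 [482.  216.1  22.3  15.9] [ 0.5055 -0.5119  0.    ]
wiper 0.72 
[... 1280 characters left out ...]
54.4  34.9] [ 0.253  -0.3761  0.    ]
pad 0.9 [219.4 338.9  86.   66.5] [ 0.4367 -0.3479 -0.    ]
pad 0.66 [383.8 280.8 166.8 118.3] [0.5037 0.0518 0.    ]
pad 0.62 [130.9 359.9  58.6  48.1] [ 0.3796 -0.5204  0.    ]
rail 0.66 [352.9 252.6  75.1  69.5] [0.3728 0.0616 0.    ]
cradle 0.7 [381.1 276.8 166.  114.9] [0.4886 0.0563 0.    ]
transformer_top 0.75 [382.3 277.1 170.8 119.9] [0.4912 0.0578 0.    ]
{'fx': 371.64829954431775, 'fy': 371.64829954431775, 'cx': 317.4120202696012, 'cy': 239.94933832256876, 'mount': array([[-0.0009, -0.965 , -0.2622,  0.0658],
       [ 1.    , -0.0008, -0.0004, -0.0011],
       [ 0.0002, -0.2622,  0.965 , -0.1422],
       [ 0.    ,  0.    ,  0.    ,  1.    ]])}
```

View pics/top0.png

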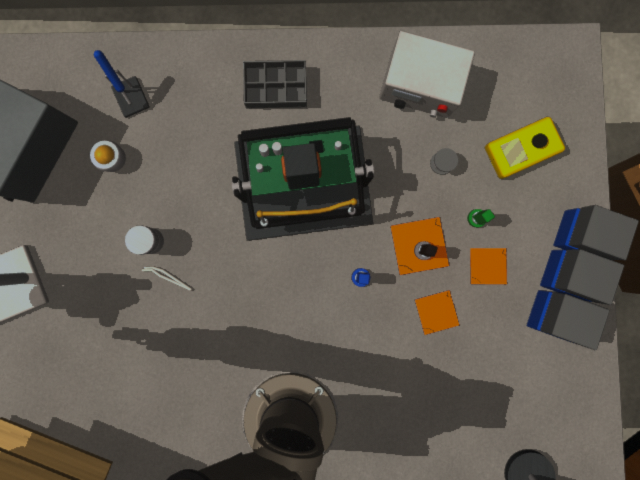

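View pics/scene0.png

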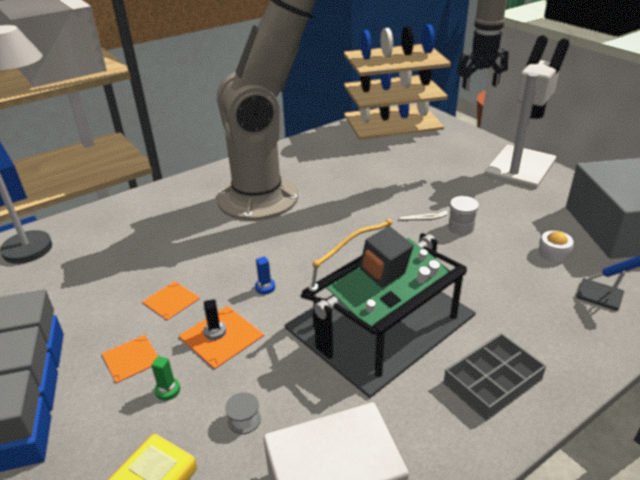

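```bash
cat >> h.py <<'E'
PR=np.array([(100,0,0),(75,-3,0),(50,-8,5),(25,-11,9),(0,-12,6),(-25,-11,0),(-50,-8,-4),(-75,-3,-1),(-100,0,0)])/1e3
def holder2w(P,h): # h=x,y,yaw
    c,s=np.cos(h[2]),np.sin(h[2]); P=np.atleast_2d(P)
    return np.c_[h[0]+c*P[:,0]-s*P[:,1],h[1]+s*P[:,0]+c*P[:,1],P[:,2]]
def railpts(th,s,yy,h):
    x=-.08+np.interp(yy,PR[::-1,0],PR[::-1,1]);z=.03-s+np.interp(yy,PR[::-1,0],PR[::-1,2])
    return holder2w(np.c_[x*np.cos(th)+z*np.sin(th),yy,.13-x*np.sin(th)+z*np.cos(th)],h)
E
cat > loc.py <<'E'
from h import *
from scipy.optimize import least_squares
np.set_printoptions(precision=4,suppress=True)
M={}
for n,(x0,y0,x1,y1) in dict(top=(245,190,370,235),scene=(300,210,405,275)).items():
    im=cv2.imread(f"pics/{n}0.png");hsv=cv2.cvtColor(im,cv2.COLOR_BGR2HSV)
    m=cv2.inRange(hsv,(12,110,90),(32,255,255));k=np.zeros_like(m);k[y0:y1,x0:x1]=m[y0:y1,x0:x1]
    _,L,st,_=cv2.connectedComponentsWithStats(k);k=L==1+np.argmax(st[1:,4]);M[n]=k
    v,u=np.nonzero(k);print(n,k.sum(),u.min(),u.max(),v.min(),v.max())
yy=np.linspace(-.1,.1,81)
# top: compare mid rows per column, and ends
v,u=np.nonzero(M["top"]);cols=np.arange(u.min()+3,u.max()-2);mid=np.array([v[u==c].mean() for c in cols])
def res(h):
    p=proj("top",railpts(.2,0,yy,h));p=p[np.argsort(p[:,0])]
    return np.r_[np.interp(cols,p[:,0],p[:,1])-mid,3*(p[0,0]-u.min()),3*(p[-1,0]-u.max()-1)]
s=least_squares(res,[.61,-.05,.1]);h=s.x;print("holder",h,"rms",np.sqrt(np.mean(s.fun**2)),s.fun[-2:])
for n in M:
    p=proj(n,railpts(.2,0,np.array([-.1,0,.1]),h));print(n,p.round(1).tolist())
B=np.array([[-.13,-.165,.012],[-.13,.165,.012],[.13,.165,.012],[.13,-.165,.012],[0,.155,.13],[0,-.155,.13]])
out=[]
for n,(x0,y0,w,hh) in dict(top=(230,110,160,140),scene=(275,200,210,200)).items():
    im=cv2.imread(f"pics/{n}0.png");f=4 if n=="top" else 2.8
    im=cv2.resize(im[y0:y0+hh,x0:x0+w],None,fx=f,fy=f,interpolation=cv2.INTER_CUBIC)
    q=lambda P:np.int32(np.round((proj(n,P)+.5-[x0,y0])*f))
    b=q(holder2w(B,h));cv2.polylines(im,[b[:4].reshape(-1,1,2)],True,(255,0,255),1)
    for c in b[4:]:cv2.circle(im,tuple(map(int,c)),4,(255,255,0),1)
    cv2.polylines(im,[q(railpts(.2,0,yy,h)).reshape(-1,1,2)],False,(0,0,255),1)
    t=np.array([[.005+a*.035,b_*.035,.097] for a,b_ in((-1,-1),(-1,1),(1,1),(1,-1))]);th=.2
    T=np.c_[t[:,0]*np.cos(th)+t[:,2]*np.sin(th),t[:,1],.13-t[:,0]*np.sin(th)+t[:,2]*np.cos(th)]
    cv2.polylines(im,[q(holder2w(T,h)).reshape(-1,1,2)],True,(0,255,255),1);out.append(cv2.resize(im,(400 if n=='top' else 400,int(im.shape[0]*400/im.shape[1]))))
H=max(o.shape[0] for o in out);cv2.imwrite("pics/ov.png",np.hstack([np.pad(o,((0,H-o.shape[0]),(0,0),(0,0))) for o in out]))
# pad
im=cv2.imread("pics/top0.png");hsv=cv2.cvtColor(im,cv2.COLOR_BGR2HSV);m=cv2.inRange(hsv,(5,150,60),(20,255,255));k=np.zeros_like(m);k[205:280,380:455]=m[205:280,380:455]
k=cv2.morphologyEx(k,cv2.MORPH_OPEN,np.ones((3,3),np.uint8));_,L,st,_=cv2.connectedComponentsWithStats(k)
i=1+np.argmax(st[1:,4]);pts=np.argwhere(L==i)[:,::-1].astype(np.float32)
w=np.array([unproj("top",a,b,.006)[:2] for a,b in cv2.convexHull(pts)[:,0]]);rc=cv2.minAreaRect(np.float32(w*1000));print("pad",rc)
# wiper crop stats
for n,(x0,y0,x1,y1) in dict(top=(408,235,445,268),scene=(195,290,235,345)).items():
    im=cv2.imread(f"pics/{n}0.png");hsv=cv2.cvtColor(im,cv2.COLOR_BGR2HSV)[y0:y1,x0:x1]
    g=cv2.inRange(hsv,(0,0,80),(180,80,255));kk=cv2.inRange(hsv,(0,0,0),(180,255,60))
    for nm,q in(("grey",g),("black",kk)):
        _,L,st,ce=cv2.connectedComponentsWithStats(q)
        for j in range(1,len(st)):
            if st[j,4]>15:print(n,nm,st[j]+[x0,y0,0,0,0],ce[j]+[x0,y0])
E
python3 loc.py
```

```text
top 452 256 356 198 216
scene 370 313 391 219 266
holder [ 0.5927 -0.0496  0.1006] rms 2.4188978932632303 [ 16.3315 -17.0947]
top [[351.3, 201.6], [307.0, 211.6], [261.4, 212.8]]
scene [[316.1, 261.6], [348.9, 235.7], [385.6, 222.4]]
pad ((432.8751525878906, -344.21966552734375), (129.63656616210938, 130.4524383544922), 8.806632041931152)
top grey [415 242  15  17 111] [420.0541 250.4234]
top black [419 244  18  13 174] [427.8851 249.9598]
scene grey [195 290  40  34 757] [212.7556 301.0542]
scene grey [204 322  22  17 207] [215.0966 330.913 ]
scene black [205 300  14  30 295] [211.261  314.3898]
```

View pics/ov.png

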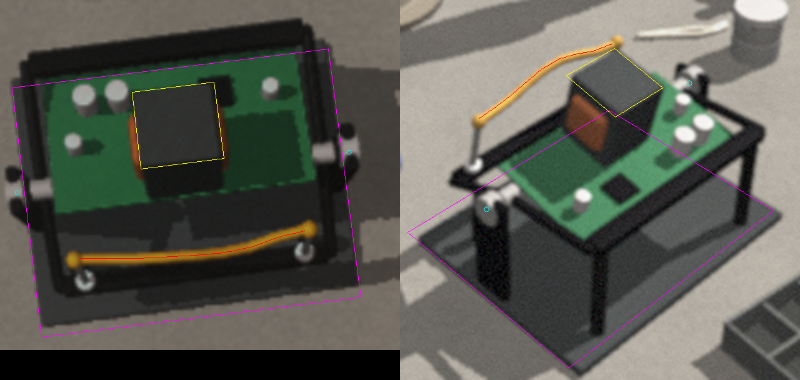

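```bash
sed -i 's/^    return np.r_\[np.interp.*/    return np.r_[np.interp(cols,p[:,0],p[:,1],left=np.nan,right=np.nan)[8:-8]-mid[8:-8],10*((p[0,0]+p[-1,0]-u.min()-u.max()-1)\/2)]/; s/^s=least_squares.*/s=least_squares(res,[.593,-.05,.1]);h=s.x;print("holder",h,s.fun.round(1))/' loc.py
sed -i 's/pics\/ov.png/pics\/ov2.png/' loc.py
cat >> loc.py <<'E'
a=unproj("top",246,240,.012);b=unproj("top",372.,226,.012);c=unproj("scene",474.5,311.3,.012);d=unproj("scene",374.7,394.2,.012)
for k,q in zip("abcd",(a,b,c,d)):
    dx=q[:2]-h[:2];cs,sn=np.cos(h[2]),np.sin(h[2]);print(k,q,"holder:",cs*dx[0]+sn*dx[1],-sn*dx[0]+cs*dx[1])
print("yaw plate",np.arctan2(-(a-b)[0],(a-b)[1]),np.linalg.norm(a-b))
# wiper: project candidates
from scipy.optimize import least_squares
def wr(q):
    x,y=q;e=[]
    e+=list(proj("top",[x,y,.091])[0]-[431.5,249.6]) if 0 else []
    return e
for xy in([.4329,-.3442],):
    for z in(.02,.091):print("wip proj",z,proj("top",[*xy,z])[0],proj("scene",[*xy,z])[0])
for n,(x0,y0,w,hh) in dict(top=(385,210,70,70),scene=(170,285,100,90)).items():
    im=cv2.imread(f"pics/{n}0.png")[y0:y0+hh,x0:x0+w];cv2.imwrite(f"pics/w_{n}.png",cv2.resize(im,(400,400*hh//w),interpolation=cv2.INTER_CUBIC))
A=cv2.imread("pics/w_top.png");B=cv2.imread("pics/w_scene.png");cv2.imwrite("pics/w.png",np.hstack([A[:360],B[:360]]))
E
python3 loc.py
```

```text
top 452 256 356 198 216
scene 370 313 391 219 266
holder [ 0.5927 -0.0492  0.1089] [ 0.   0.   0.  -0.  -0.  -0.1 -0.1 -0.1 -0.1 -0.1 -0.1 -0.1 -0.1 -0.1
 -0.1 -0.1 -0.1 -0.1 -0.1  0.3  0.3  0.2  0.1  0.1  0.  -0.1 -0.1 -0.2
 -0.3 -0.3 -0.4  0.1  0.   0.4  0.4  0.3  0.3  0.2  0.2  0.1  0.  -0.1
 -0.2 -0.3 -0.4 -0.5  0.4  0.3  0.2  0.1  0.  -0.1 -0.2 -0.4  0.4  0.2
 -0.  -0.2 -0.4  0.4  0.2 -0.  -0.2 -0.   0.1  0.2 -0.1 -0.   0.1  0.2
 -0.1  0.   0.1 -0.2 -0.   0.2 -0.1 -0.3 -0.1  0. ]
top [[351.4, 201.2], [307.2, 211.5], [261.6, 213.1]]
scene [[316.2, 261.9], [348.7, 235.8], [385.2, 222.3]]
pad ((432.8751525878906, -344.21966552734375), (129.63656616210938, 130.4524383544922), 8.806632041931152)
top grey [415 242  15  17 111] [420.0541 250.4234]
top black [419 244  18  13 174] [427.8851 249.9598]
scene grey [195 290  40  34 757] [212.7556 301.0542]
scene grey [204 322  22  17 207] [215.0966 330.913 ]
scene black [205 300  14  30 295] [211.261  314.3898]
a [0.4576 0.1016 0.012 ] holder: -0.11789967516927663 0.1646312185405327
b [ 0.4858 -0.2225  0.012 ] holder: -0.12513728134343902 -0.16056798142350054
c [0.7126 0.1319 0.012 ] holder: 0.13883601831219552 0.16707095246704093
d [ 0.754  -0.1853  0.012 ] holder: 0.14551511262979883 -0.15282833183832034
yaw plate 0.08668810955316622 0.32527972977174513
wip proj 0.02 [420.693  245.3435] [218.8826 330.3712]
wip proj 0.091 [427.8235 244.67  ] [214.2675 305.4466]
```

View pics/w.png

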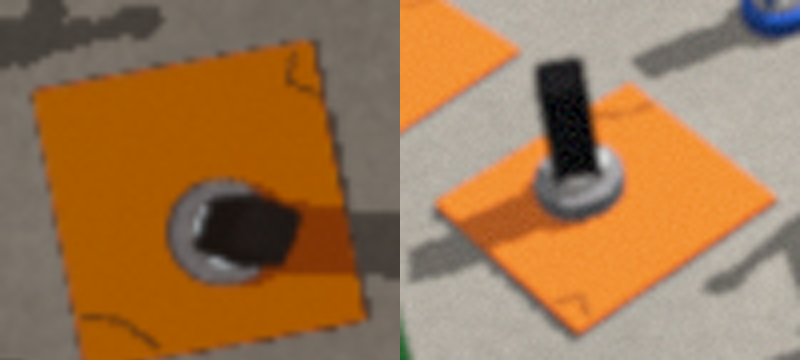

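Call:
apply_moves --pt "0 0 0 -0.0241 -0.0224 -0.0088 1" --pt "0 0 0 -0.0241 -0.0224 -0.0088 1" --pt "0 0 0 -0.0241 -0.0224 -0.0088 1" --pt "0 0 0 -0.0241 -0.0224 -0.0088 1" --pt "0 0 0 -0.0241 -0.0224 -0.0088 1" --pt "0 0 0 -0.0241 -0.0224 -0.0088 1" --pt "0 0 0 -0.0241 -0.0224 -0.0088 1" --pt "0 0 0 -0.0241 -0.0224 -0.0088 1"

```text
clock: 1.37
tcp_pos: [0.3508, 0.3989, 0.3023]
orientation: [0.544, 3.094, 0.001]
contact_force: [0.5, 0.3, 0.7]
grip_width: 0.0856
gripper_force: 0.0
```

Call:
apply_moves --pt "0 0 0 -0.0224 -0.0251 0 1" --pt "0 0 0 -0.0224 -0.0251 0 1" --pt "0 0 0 -0.0224 -0.0251 0 1" --pt "0 0 0 -0.0224 -0.0251 0 1" --pt "0 0 0 -0.0224 -0.0251 0 1" --pt "0 0 0 -0.0224 -0.0251 0 1" --pt "0 0 0 -0.0224 -0.0251 0 1" --pt "0 0 0 -0.0224 -0.0251 0 1"

```text
clock: 2.03
tcp_pos: [0.4506, 0.1489, 0.302]
orientation: [0.544, 3.094, 0.001]
contact_force: [0.8, 0.4, 0.8]
grip_width: 0.0853
gripper_force: 0.0
```

Call:
apply_moves --pt "0 0 0 -0.0107 -0.0294 0 1" --pt "0 0 0 -0.0107 -0.0294 0 1" --pt "0 0 0 -0.0107 -0.0294 0 1" --pt "0 0 0 -0.0107 -0.0294 0 1" --pt "0 0 0 -0.0107 -0.0294 0 1" --pt "0 0 0 -0.0107 -0.0294 0 1" --pt "0 0 0 -0.0107 -0.0294 0 1" --pt "0 0 0 -0.0107 -0.0294 0 1"

```text
clock: 2.7
tcp_pos: [0.4503, -0.1013, 0.302]
orientation: [0.543, 3.093, 0.001]
contact_force: [0.2, -0.1, -0.9]
grip_width: 0.0852
gripper_force: 0.0
```

Call:
apply_moves --pt "0 0 0 -0.0081 -0.0296 0.006 1" --pt "0 0 0 -0.0081 -0.0296 0.006 1" --pt "0 0 0 -0.0081 -0.0296 0.006 1" --pt "0 0 0 -0.0081 -0.0296 0.006 1" --pt "0 0 0 -0.0081 -0.0296 0.006 1" --pt "0 0 0 -0.0081 -0.0296 0.006 1" --pt "0 0 0 -0.0081 -0.0296 0.006 1" --pt "0 0 0 -0.0081 -0.0296 0.006 1"

```text
clock: 3.37
tcp_pos: [0.4306, -0.3458, 0.2536]
orientation: [0.543, 3.094, 0.0]
contact_force: [0.5, 0.4, 0.7]
grip_width: 0.0855
gripper_force: 0.0
```

```bash
cat > wr.py <<'E'
from h import *
np.set_printoptions(precision=4,suppress=True)
o=telemetry.get_obs();im=grab_frame("wrist");c=calibration("wrist");M=np.array(c["mount"])
Rw=R.from_rotvec(o["orientation"]).as_matrix();print(o["tcp_pos"],o["orientation"])
def wproj(P):
    p=(np.atleast_2d(P)-o["tcp_pos"])@Rw;p=(p-M[:3,3])@M[:3,:3]
    a=np.arctan2(np.hypot(p[:,0],p[:,1]),p[:,2]);k=c["fx"]*a/np.hypot(p[:,0],p[:,1])
    return np.c_[k*p[:,0]+c["cx"],k*p[:,1]+c["cy"]]
for e in silhouettes("wiper","wrist")[:3]:print(e["p"],e["extent"])
print(unproj("top",423.2,250.4,.016),unproj("top",432.2,250.6,.091),unproj("scene",215,330.8,.016))
print(wproj([[.4205,-.352,.091],[.4205,-.352,.013]]))
cv2.imwrite("pics/wr0.png",im)
E
python3 wr.py
```

```text
[ 0.4306 -0.3458  0.2536] [0.5429 3.0937 0.0002]
0.79 [441.5, 91.4, 61.4, 47.6]
0.74 [308.8, 202.7, 46.7, 54.2]
0.7 [221.8, 310.6, 38.5, 48.3]
[ 0.4199 -0.3511  0.016 ] [ 0.4185 -0.3542  0.091 ] [ 0.4251 -0.3499  0.016 ]
[[307.7245 211.5522]
 [309.6353 197.4475]]
```

View pics/wr0.png

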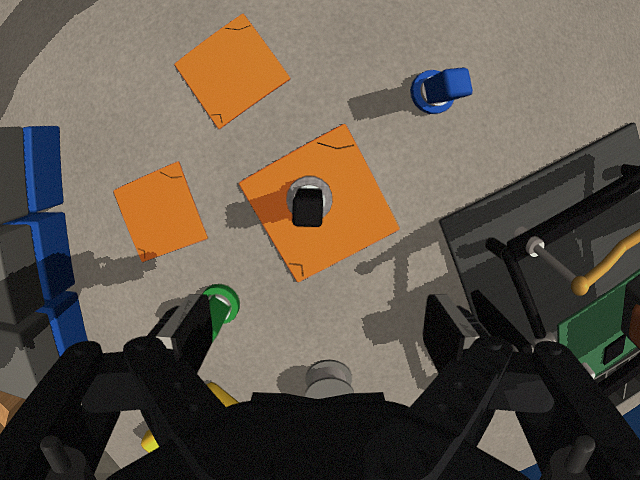

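Call:
apply_moves --pt "0 0 0 0.0037 -0.0046 0.022 1" --pt "0 0 0 0.0037 -0.0047 0.03 1" --pt "0 0 0 0 0 0.033 1" --pt "0 0 0 0 0 0.033 1" --pt "0 0 0 0 0 0.033 1" --pt "0 0 0 0 0 0.03 1" --pt "0 0 0 0 0 0.0226 0.2" --pt "0 0 0 0 0 0 -0.4" --grip_force 80

```text
clock: 4.13
tcp_pos: [0.4188, -0.3478, 0.0464]
orientation: [-0.541, -3.088, -0.005]
contact_force: [-1.0, 0.2, 0.1]
grip_width: 0.0641
gripper_force: 0.0
```

Call:
apply_moves --pt "0 0 0 0 0 0 -1" --pt "0 0 0 0 0 0 -1" --pt "0 0 0 0 0 0 -1" --pt "0 0 0 0 0 0 -1" --pt "0 0 0 0 0 0 -1" --pt "0 0 0 0 0 0 -1" --pt "0 0 0 0 0 0 -1" --pt "0 0 0 0 0 0 -1" --grip_force 80

```text
clock: 4.8
tcp_pos: [0.4221, -0.3515, 0.052]
orientation: [0.543, 3.091, -0.001]
contact_force: [-0.1, -0.1, 7.8]
grip_width: 0.0252
gripper_force: 79.0
```

Call:
apply_moves --pt "0 0 0 0 0 -0.03 -1" --pt "0 0 0 0 0 -0.04 -1" --pt "0 0 0 0 0 -0.04 -1" --pt "0 0 0 0 0 -0.04 -1" --pt "0 0 0 0.004 0.031 -0.025 -1" --pt "0 0 0 0.004 0.031 -0.025 -1" --pt "0 0 0 0.004 0.031 -0.025 -1" --pt "0 0 0 0.004 0.031 -0.025 -1"

```text
clock: 5.47
tcp_pos: [0.4474, -0.2275, 0.3018]
orientation: [0.545, 3.093, 0.001]
contact_force: [1.1, 0.6, -1.1]
grip_width: 0.0252
gripper_force: 78.9
```

Call:
apply_moves --pt "0 0 0 0.004 0.031 0 -1" --pt "0 0 0 0.004 0.031 0 -1" --pt "0 0 0 0.004 0.031 0 -1" --pt "0 0 0 0.004 0.031 0 -1" --pt "0 0 0 0.004 0.031 0 -1" --pt "0 0 0 0.004 0.031 0 -1" --pt "0 0 0 0.004 0.031 0 -1" --pt "0 0 0 0.004 0.031 0 -1"

```text
clock: 6.13
tcp_pos: [0.5021, 0.0167, 0.3008]
orientation: [0.544, 3.093, 0.002]
contact_force: [0.1, 0.4, -1.0]
grip_width: 0.0253
gripper_force: 79.0
```

```bash
python3 - <<'E'
from h import *
np.set_printoptions(precision=4,suppress=True)
F=[];P=[]
for i in range(4):
    im=grab_frame("scene" if i<3 else "wrist");o=telemetry.get_obs();F.append(o["contact_force"]);P.append(o["tcp_pos"])
    cv2.imwrite(f"pics/hov{i}.png",im)
print(o["clock"],np.array(F),np.array(P),o["orientation"],o["moment"])
hh=[.593,-.0494,.104]
print(railpts(0,.035,np.array([.075,.05,.025,0,-.025,-.05,-.075]),hh))
a=cv2.imread("pics/hov2.png")[180:420,270:510];b=cv2.imread("pics/hov3.png")
cv2.imwrite("pics/hv.png",np.hstack([cv2.resize(a,(380,380)),cv2.resize(b,(420,315),interpolation=cv2.INTER_AREA)[:380] if 0 else np.pad(cv2.resize(b,(420,315),interpolation=cv2.INTER_AREA),((0,65),(0,0),(0,0)))]))
E
```

```text
6.3333 [[ 1.3046  6.1974 -1.1824]
 [ 0.3843 -0.4418 -1.0019]
 [ 0.2744 -0.4796 -0.8525]
 [-0.6591 -0.5414 -1.5113]] [[0.5034 0.0244 0.3005]
 [0.5028 0.0214 0.3004]
 [0.5024 0.0182 0.3004]
 [0.5021 0.016  0.3004]] [0.5406 3.0945 0.    ] [-0.0482  0.0525 -0.0251]
[[ 0.5027  0.0166  0.125 ]
 [ 0.5003 -0.0088  0.13  ]
 [ 0.4999 -0.034   0.134 ]
 [ 0.5015 -0.059   0.131 ]
 [ 0.5051 -0.0837  0.125 ]
 [ 0.5107 -0.1083  0.121 ]
 [ 0.5182 -0.1326  0.124 ]]
```

View pics/hv.png

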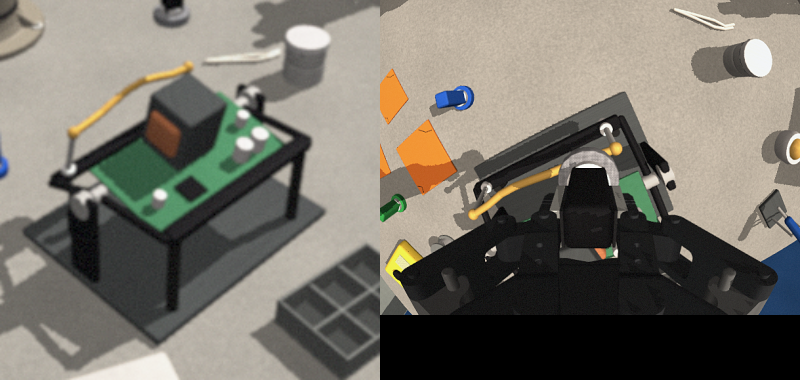

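```bash
cat > ctl.py <<'E'
import sys,json,os,pickle
from h import *
from scipy.optimize import least_squares,minimize
np.set_printoptions(precision=4,suppress=True,linewidth=150)
H=[.593,-.0494,.104];OFF=.046;ZB=.01;AX=np.array([0,0,.13])
yp=np.linspace(-.1,.1,401);hp=np.interp(yp,PR[::-1,0],PR[::-1,2]);xp=np.interp(yp,PR[::-1,0],PR[::-1,1])
yg=np.linspace(-.11,.11,221);_i=[np.argmax(np.where(abs(yp-y)<=.0235,hp,-1)) for y in yg];hg=hp[_i];Lg=.08-xp[_i]
xg=np.array([xp[abs(yp-y)<.0235].mean() for y in yg])
def cradle(P,th):
    c,s=np.cos(th),np.sin(th);return holder2w(np.c_[P[:,0]*c+P[:,2]*s,P[:,1],.13-P[:,0]*s+P[:,2]*c],H)
# ---- tilt from scene camera
def backproj(uv,z,th):
    c=calibration("scene");T=np.array(c["world_from_camera"]);d=np.c_[(uv[:,0]-c["cx"])/c["fx"],(uv[:,1]-c["cy"])/c["fy"],np.ones(len(uv))]@T[:3,:3].T
    def tocr(V,pt):
        if pt:V=V-[H[0],H[1],.13]
        q=np.c_[V[:,0]*np.cos(H[2])+V[:,1]*np.sin(H[2]),-V[:,0]*np.sin(H[2])+V[:,1]*np.cos(H[2]),V[:,2]]
        c_,s_=np.cos(th),np.sin(th);return np.c_[q[:,0]*c_-q[:,2]*s_,q[:,1],q[:,0]*s_+q[:,2]*c_]
    o=tocr(T[:3,3][None],1);d=tocr(d,0);return o+d*((z-o[:,2])/d[:,2])[:,None]
def poly(x0,x1,y0,y1,z,th):
    return np.int32(proj("scene",cradle(np.array([[x0,y0,z],[x0,y1,z],[x1,y1,z],[x1,y0,z]]),th)))
def feats():
    g=cv2.cvtColor(cv2.imread("pics/hov2.png"),cv2.COLOR_BGR2GRAY);out=[]
    for z,b in((ZB,(-.06,.13,-.12,.12)),(.097,(-.034,.044,-.039,.039))):
        m=np.zeros_like(g);cv2.fillPoly(m,[poly(*b,z,.2)],255)
        if z==ZB:
            hull=np.vstack([poly(-.035,.045,-.04,.04,q,.2) for q in(ZB,.097)]);cv2.fillConvexPoly(m,cv2.convexHull(hull),0)
        p=cv2.goodFeaturesToTrack(g,60,.03,4,mask=m)[:,0];out.append(np.c_[p,backproj(p,z,.2)])
    return g,np.vstack(out)
def tilt(im,guess):
    g0,f=feats();g=cv2.cvtColor(im,cv2.COLOR_BGR2GRAY);p0=f[:,:2].astype(np.float32).reshape(-1,1,2)
    P=f[:,2:];init=(proj("scene",cradle(P,guess))).astype(np.float32).reshape(-1,1,2)
    k=dict(winSize=(13,13),maxLevel=2,flags=cv2.OPTFLOW_USE_INITIAL_FLOW)
    p1,st,_=cv2.calcOpticalFlowPyrLK(g0,g,p0,init.copy(),**k);pb,sb,_=cv2.calcOpticalFlowPyrLK(g,g0,p1,p0.copy(),**k)
    ok=(st.ravel()>0)&(sb.ravel()>0)&(np.linalg.norm((pb-p0)[:,0],axis=1)<.7);q=p1[ok,0];P=P[ok]
    s=least_squares(lambda t:(proj("scene",cradle(P,t[0]))-q).ravel(),[guess],loss="soft_l1",f_scale=.5)
    return s.x[0],np.median(abs(s.fun)),ok.sum(),P,q
# ---- plant
def sim(S,z,y,dt=1/12,n=8):
    """S: th,om,k,e,b ; z,y row-end arrays incl. start. returns S, traces of th,F,s"""
    th,om,k,e,b=S.T.copy();T=[]
    for i in range(len(z)-1):
        for j in range(n):
            a=(j+1)/n;zz=z[i]*(1-a)+z[i+1]*a;vz=(z[i+1]-z[i])/dt;yy=y[i]*(1-a)+y[i+1]*a
            h=np.interp(yy,yg,hg);L=np.interp(yy,yg,Lg)+e*np.tanh(th/.02)
            s=.03+h+(.13+L*np.sin(th)-zz-b)/np.cos(th);sd=L*om-vz
            F=np.where(s>0,np.maximum(.8+60*s+2*sd,0),0)+np.maximum(s-.07,0)*3000
            x=L*np.cos(th)-(.03-s+h)*np.sin(th)
            tq=k*(.2845*np.cos(th)+.5494*np.sin(th))-.6*.083-F*x-.1*om
            om=om+tq/.0144*dt/n;th=th+om*dt/n
            hi=th>=.2;lo=th<=-.2;om=np.where((hi&(om>0))|(lo&(om<0)),0,om);th=np.clip(th,-.2,.2)
        T.append((th.copy(),F,s))
    return np.c_[th,om,k,e,b],np.array(T)
def plan(S,z0,y,dz0,ref,nuse):
    rng=np.random.default_rng(1);Q=S[rng.choice(len(S),40)]
    Q,_=sim(Q,[z0,z0],[y[0],y[0]],dt=.05,n=6)
    def cost(d):
        z=np.r_[z0,z0+np.cumsum(d)/1000];E,T=sim(Q,z,y,n=6);th,F,s=T[:,0],T[:,1],T[:,2]
        w=np.ones(len(ref))
        return ((((th-ref[:,None])**2).mean(1)*w).sum()*100+((E[:,0]-ref[-1])**2).mean()*200+.5*(E[:,1]**2).mean()*20
          +(np.maximum(s-.063,0)**2).mean()*1e6+(np.maximum(1.6-F,0)**2).mean()*20*(ref[-1]<.15)+1e-3*np.sum(np.diff(d)**2)+2e-4*np.sum(np.square(d)))
    r_=minimize(cost,dz0,method="L-BFGS-B",bounds=[(-25,25)]*len(dz0),options=dict(maxiter=25))
    return r_.x
def pose():
    o=telemetry.get_obs();p=o["tcp_pos"];dx=p[:2]-np.array(H[:2]);c,s=np.cos(H[2]),np.sin(H[2])
    return o,np.array([c*dx[0]+s*dx[1],-s*dx[0]+c*dx[1]]),p[2]-OFF
def rows(o,d):
    Rw=R.from_rotvec(o["orientation"]).as_matrix();return np.round(d@Rw,4)
E
cat > step.py <<'E'
# usage: step.py yc_end [ref_end]  : measure, filter, plan 8 rows
from ctl import *
yend=float(sys.argv[1])/1000;ref_end=float(sys.argv[2]) if len(sys.argv)>2 else 0.
o,xy,z=pose();im=grab_frame("scene");t=o["clock"];cv2.imwrite(f"pics/s_{t:.2f}.png",im)
if os.path.exists("st.pkl"):
    D=pickle.load(open("st.pkl","rb"));S=D["S"];g=D["g"]
else:
    rng=np.random.default_rng(0);N=3000;D=None
    S=np.c_[np.full(N,.2),np.zeros(N),rng.uniform(.83,1.12,N),rng.uniform(0,.005,N),rng.normal(0,.002,N)];g=.2
rng=np.random.default_rng(int(t*100))
if D:
    n=len(D["z"])-1
    zc=np.array(D["z"]);zc=zc+(z-zc[-1])*np.linspace(0,1,n+1)  # bend the plan to the measured end
    S,_=sim(S,[zc[0],zc[0]],[D["y"][0]]*2,dt=.05);S,_=sim(S,zc,D["y"])
    S[:,0]+=rng.normal(0,.004,len(S));S[:,1]+=rng.normal(0,.02,len(S))
    g=np.median(S[:,0])
th,rs,nf,P,q=tilt(im,g)
if D:
    pr=S[:,0].mean(),S[:,0].std();w=np.exp(-.5*np.minimum(((S[:,0]-th)/.008)**2,200));w/=w.sum()
    S=S[rng.choice(len(S),len(S),p=w)];S[:,2:]+=rng.normal(0,1,(len(S),3))*[.004,.0002,.0003];S[:,3]=np.clip(S[:,3],0,.006)
    S[:,0]=np.clip(S[:,0],-.2,.2)
    print("pred th %.3f+-%.3f"%pr)
F=o["contact_force"][2]+1.13
print(f"t {t:.2f} th {th:.4f} (res {rs:.2f}px n {nf})  y {xy[1]*1000:.1f} x {xy[0]*1000:.1f} z_w {z*1000:.1f} Fmeas {F:.2f}  filt",S.mean(0),S.std(0))
L_,T=sim(S,[z,z],[xy[1]]*2,dt=.004,n=1);print("est F %.2f s %.1fmm"%(T[0,1].mean(),T[0,2].mean()*1000))
m=12;y=np.r_[np.linspace(xy[1],yend,9),np.full(m-8,yend)]
ref=S[:,0].mean()+(ref_end-S[:,0].mean())*np.minimum(1,np.arange(1,m+1)/8) if ref_end else S[:,0].mean()*np.exp(-np.arange(1,m+1)/3.)
zl=.13+.03+np.interp(y[-1],yg,hg)-.035
d0=np.r_[np.full(7,-9.),np.zeros(m-7)] if not D else np.full(m,(zl-z)*1000/m)*0
d=plan(S,z,y,d0,ref,8)[:8];d=np.round(d,1)
zz=np.r_[z,z+np.cumsum(d)/1000]
E,T=sim(*[sim(S,[z,z],[xy[1]]*2,dt=.05)[0]],zz,y[:9]);print("plan th",T[:,0].mean(1),"F",T[:,1].mean(1),"smax",T[:,2].max(),"end std",E[:,0].std())
tx=-.08+np.interp(yend,yg,xg)
dx=np.linspace(xy[0],tx,9);c,s=np.cos(H[2]),np.sin(H[2]);out=[]
for i in range(8):
    a,b=dx[i+1]-dx[i],y[i+1]-y[i];out.append([0,0,0,*map(float,rows(o,np.array([c*a-s*b,s*a+c*b,d[i]/1000]))),-1])
print(json.dumps(out))
pickle.dump(dict(S=S,g=th,z=zz,y=y[:9],t=t),open("st_new.pkl","wb"));os.replace("st_new.pkl","st.pkl")
pickle.dump((P,q),open(f"pq_{t:.2f}.pkl","wb"))
E
python3 - <<'E'
from ctl import *
for i in(0,1):
    print(tilt(cv2.imread(f"pics/hov{i}.png"),.15)[:3])
print(tilt(cv2.imread("pics/scene0.png"),.2)[:3])
g,f=feats();print(len(f),f[:,2:].min(0),f[:,2:].max(0))
o,xy,z=pose();tx=-.08+np.interp(.08,yg,xg);c,s=np.cos(H[2]),np.sin(H[2])
a,b=tx-xy[0],.08-xy[1];print(xy,z,tx,rows(o,np.array([c*a-s*b,s*a+c*b,.187-z])))
for yc in(80,60,40,20,0,-20,-40,-60,-72):print(yc,np.interp(yc/1e3,yg,hg),np.interp(yc/1e3,yg,Lg),np.interp(yc/1e3,yg,xg))
E
```

```text
(np.float64(0.20002998335964192), np.float64(0.01342506822831524), np.int64(52))
(np.float64(0.19992437863358017), np.float64(0.010491729945073303), np.int64(52))
(np.float64(0.19868221848306652), np.float64(0.03992438946741572), np.int64(52))
52 [-0.0496 -0.1201  0.01  ] [0.1195 0.1211 0.097 ]
[-0.0836  0.0745] 0.25439254489654584 -0.08288620689655173 [0.0018 0.0053 0.0674]
80 0.0036000000000000016 0.08660000000000001 -0.0028862068965517253
60 0.007080000000000002 0.08956 -0.0058657446808510665
40 0.008999999999999998 0.091 -0.009015531914893616
20 0.008999999999999998 0.091 -0.010904516129032257
0 0.008819999999999998 0.09106 -0.011530000000000002
-20 0.006360000000000001 0.09188 -0.010904516129032257
-40 0.0020399999999999984 0.09134 -0.009015531914893616
-60 -0.0006799999999999998 0.08204 -0.005947021276595743
-72 -0.00018000000000000063 0.08054 -0.003915106382978725
```

Call:
apply_moves --pt "0 0 0 0.0002 0.0007 0.011 -1" --pt "0 0 0 0.0002 0.0007 0.011 -1" --pt "0 0 0 0.0002 0.0007 0.011 -1" --pt "0 0 0 0.0002 0.0007 0.011 -1" --pt "0 0 0 0.0002 0.0007 0.01 -1" --pt "0 0 0 0.0002 0.0007 0.008 -1" --pt "0 0 0 0.0003 0.0006 0.005 -1" --pt "0 0 0 0.0003 0.0006 0.0004 -1"

```text
clock: 7.0
tcp_pos: [0.5018, 0.021, 0.2314]
orientation: [-0.544, -3.092, 0.002]
contact_force: [-1.0, 0.6, -1.0]
grip_width: 0.0251
gripper_force: 78.9
```

```bash
time python3 step.py 80
```

```text
t 7.00 th 0.2004 (res 0.03px n 48)  y 79.5 x -83.4 z_w 185.4 Fmeas 0.11  filt [0.2    0.     0.9743 0.0025 0.    ] [0.     0.     0.0839 0.0014 0.002 ]
est F 0.01 s -4.8mm
plan th [0.2    0.2    0.2    0.1992 0.1809 0.131  0.0696 0.0182] F [1.7216 2.3514 2.8865 3.725  4.9174 4.4475 3.6846 2.8647] smax 0.06882941068652573 end std 0.06517289442480001
[[0, 0, 0, -0.0001, 0.0001, 0.0142, -1], [0, 0, 0, -0.0, 0.0001, 0.0114, -1], [0, 0, 0, -0.0, 0.0001, 0.0095, -1], [0, 0, 0, -0.0, 0.0001, 0.0126, -1], [0, 0, 0, -0.0001, 0.0001, 0.0192, -1], [0, 0, 0, -0.0, 0.0001, 0.0037, -1], [0, 0, 0, -0.0, 0.0001, -0.0039, -1], [0, 0, 0, -0.0, 0.0001, -0.0079, -1]]
real	0m3.298s
user	0m8.674s
sys	0m0.088s
```

Call:
apply_moves --pt "0 0 0 0 0 0.01 -1" --pt "0 0 0 0 0 0.01 -1" --pt "0 0 0 0 0 0.01 -1" --pt "0 0 0 0 0 0.008 -1" --pt "0 0 0 0 0 0.007 -1" --pt "0 0 0 0 0 0.005 -1" --pt "0 0 0 0 0 0.003 -1" --pt "0 0 0 0 0 0.002 -1"

```text
clock: 7.72
tcp_pos: [0.5026, 0.0211, 0.1774]
orientation: [-0.544, -3.094, 0.0]
contact_force: [-0.1, 2.0, 3.2]
grip_width: 0.0254
gripper_force: 79.4
```

```bash
python3 - <<'E'
import pickle,numpy as np
D=pickle.load(open("st.pkl","rb"));D["z"]=D["z"][0]-np.r_[0,np.cumsum([.01,.01,.01,.008,.007,.005,.003,.002])];pickle.dump(D,open("st.pkl","wb"))
E
python3 step.py 80
```

```text
pred th 0.181+-0.025
t 7.72 th 0.1630 (res 0.26px n 47)  y 79.5 x -82.6 z_w 131.4 Fmeas 4.28  filt [ 0.1642 -0.2889  0.8986  0.0025 -0.0002] [0.0086 0.0574 0.0382 0.0014 0.0019]
est F 3.58 s 47.2mm
plan th [0.1204 0.0911 0.0652 0.0461 0.0346 0.0288 0.0262 0.0243] F [3.3947 3.1565 2.8571 2.6159 2.4963 2.4755 2.4992 2.524 ] smax 0.05439930428377183 end std 0.04490308520308824
[[0, 0, 0, 0.0001, 0.0, 0.0005, -1], [0, 0, 0, 0.0001, 0.0, -0.0008, -1], [0, 0, 0, 0.0001, 0.0, -0.0022, -1], [0, 0, 0, 0.0001, 0.0, -0.0024, -1], [0, 0, 0, 0.0001, 0.0, -0.0015, -1], [0, 0, 0, 0.0001, 0.0, -0.0004, -1], [0, 0, 0, 0.0001, 0.0, 0.0003, -1], [0, 0, 0, 0.0001, 0.0, 0.0005, -1]]
```

Call:
apply_moves --pt "0 0 0 0.0001 0 0.0005 -1" --pt "0 0 0 0.0001 0 -0.0008 -1" --pt "0 0 0 0.0001 0 -0.0022 -1" --pt "0 0 0 0.0001 0 -0.0024 -1" --pt "0 0 0 0.0001 0 -0.0015 -1" --pt "0 0 0 0.0001 0 -0.0004 -1" --pt "0 0 0 0.0001 0 0.0003 -1" --pt "0 0 0 0.0001 0 0.0005 -1"

```text
clock: 8.43
tcp_pos: [0.5018, 0.0214, 0.1838]
orientation: [0.544, 3.094, 0.0]
contact_force: [0.7, -0.1, 1.8]
grip_width: 0.0255
gripper_force: 79.4
```

```bash
python3 step.py 80; python3 - <<'E'
from ctl import *
import glob
for f in sorted(glob.glob("pq_*.pkl"))[-1:]:
    P,q=pickle.load(open(f,"rb"));th=pickle.load(open("st.pkl","rb"))["g"]
    e=proj("scene",cradle(P,th))-q
    for zz in(.01,.097):
        k=abs(P[:,2]-zz)<.001
        print(zz,k.sum(),least_squares(lambda t:(proj("scene",cradle(P[k],t[0]))-q[k]).ravel(),[th],loss="soft_l1",f_scale=.3).x,np.median(e[k],0),np.median(abs(e[k]),0))
E
```

```text
pred th 0.029+-0.045
t 8.43 th 0.1024 (res 0.59px n 42)  y 79.9 x -83.4 z_w 137.8 Fmeas 2.89  filt [0.1005 0.0669 0.9282 0.0028 0.0001] [0.0083 0.0254 0.0351 0.0015 0.0019]
est F 2.89 s 34.7mm
plan th [0.0996 0.0778 0.0498 0.0272 0.0144 0.0097 0.009  0.0086] F [3.6471 3.4506 2.9698 2.5852 2.4138 2.4198 2.482  2.5327] smax 0.053219381751120565 end std 0.017474648471863637
[[0, 0, 0, -0.0, 0.0, 0.0093, -1], [0, 0, 0, -0.0, 0.0, 0.002, -1], [0, 0, 0, -0.0001, 0.0, -0.0033, -1], [0, 0, 0, -0.0001, 0.0, -0.0042, -1], [0, 0, 0, -0.0001, 0.0, -0.0026, -1], [0, 0, 0, -0.0001, 0.0, -0.0005, -1], [0, 0, 0, -0.0, 0.0, 0.0006, -1], [0, 0, 0, -0.0, 0.0, 0.0008, -1]]
0.01 40 [0.0978] [0.6895 0.1816] [0.6944 0.2594]
0.097 2 [0.1303] [-0.702  -1.6028] [0.702  1.6028]
```

```bash
python3 - <<'E'
import ctl
from ctl import *
for f in("s_7.72","s_8.43"):
    for zb in(-.03,-.02,-.01,0,.02):
        ctl.ZB=zb;r_=tilt(cv2.imread(f"pics/{f}.png"),.13);k=abs(r_[3][:,2]-zb)<1e-3
        print(f,zb,[round(float(v),4) for v in r_[:3]],k.sum())
E
```

```text
s_7.72 -0.03 [0.1888, 0.3912, 39.0] 36
s_7.72 -0.02 [0.1809, 0.4446, 41.0] 38
s_7.72 -0.01 [0.1726, 0.4877, 35.0] 32
s_7.72 0 [0.163, 0.3822, 39.0] 36
s_7.72 0.02 [0.1669, 0.1698, 46.0] 43
s_8.43 -0.03 [0.1865, 1.1377, 34.0] 32
s_8.43 -0.02 [0.1491, 1.2363, 36.0] 34
s_8.43 -0.01 [0.1243, 1.2596, 31.0] 29
s_8.43 0 [0.0933, 0.9159, 35.0] 33
s_8.43 0.02 [0.1147, 0.3401, 43.0] 41
```

```bash
python3 - <<'E'
import ctl
from ctl import *
for f in("s_7.72","s_8.43"):
    for zb in(.025,.03,.035,.04,.045):
        ctl.ZB=zb;r_=tilt(cv2.imread(f"pics/{f}.png"),.13);k=abs(r_[3][:,2]-zb)<1e-3
        print(f,zb,[round(float(v),4) for v in r_[:3]],k.sum())
E
```

```text
s_7.72 0.025 [0.1686, 0.1389, 48.0] 45
s_7.72 0.03 [0.1705, 0.1408, 51.0] 48
s_7.72 0.035 [0.1718, 0.1204, 47.0] 44
s_7.72 0.04 [0.1734, 0.1205, 46.0] 43
s_7.72 0.045 [0.1754, 0.1292, 45.0] 42
s_8.43 0.025 [0.1205, 0.2997, 45.0] 43
s_8.43 0.03 [0.1256, 0.2349, 47.0] 45
s_8.43 0.035 [0.1299, 0.2212, 44.0] 42
s_8.43 0.04 [0.1343, 0.2022, 43.0] 41
s_8.43 0.045 [0.1391, 0.1786, 42.0] 40
```

```bash
sed -i 's/ZB=.01;/ZB=.04;/' ctl.py
# split step.py: REPLAY mode uses given obs
python3 - <<'E'
s=open("step.py").read()
s=s.replace('o,xy,z=pose();im=grab_frame("scene");t=o["clock"];cv2.imwrite(f"pics/s_{t:.2f}.png",im)',
'''o,xy,z=pose()
if len(sys.argv)>3: t=float(sys.argv[3]);z=float(sys.argv[4])/1000;im=cv2.imread(f"pics/s_{t:.2f}.png")
else: im=grab_frame("scene");t=o["clock"];cv2.imwrite(f"pics/s_{t:.2f}.png",im)''')
open("step.py","w").write(s)
E
cat > setz.py <<'E'
import pickle,numpy as np,sys
D=pickle.load(open("st.pkl","rb"));D["z"]=D["z"][0]-np.r_[0,np.cumsum([float(a) for a in sys.argv[1:]])]/1000;pickle.dump(D,open("st.pkl","wb"))
E
rm st.pkl; python3 step.py 80 0 7.00 185.4 |head -1; python3 setz.py 10 10 10 8 7 5 3 2
python3 step.py 80 0 7.72 131.4|head -3;python3 setz.py .5 -.8 -2.2 -2.4 -1.5 -.4 .3 .5
python3 step.py 80 0 8.43 137.8
```

```text
t 7.00 th 0.2001 (res 0.03px n 47)  y 79.9 x -83.5 z_w 185.4 Fmeas 2.88  filt [0.2    0.     0.9743 0.0025 0.    ] [0.     0.     0.0839 0.0014 0.002 ]
pred th 0.181+-0.025
t 7.72 th 0.1734 (res 0.12px n 46)  y 79.9 x -83.5 z_w 131.4 Fmeas 2.88  filt [ 0.1754 -0.2204  0.925   0.0025 -0.0001] [0.0082 0.0685 0.0479 0.0015 0.002 ]
est F 3.65 s 48.1mm
pred th 0.087+-0.052
t 8.43 th 0.1343 (res 0.20px n 43)  y 79.9 x -83.5 z_w 137.8 Fmeas 2.88  filt [ 0.1338  0.1059  0.9439  0.0027 -0.0001] [0.0076 0.0221 0.0392 0.0016 0.0022]
est F 3.09 s 37.9mm
plan th [0.1346 0.106  0.0688 0.0387 0.0212 0.0142 0.0123 0.0113] F [4.1077 3.8492 3.2228 2.7131 2.4846 2.475  2.5486 2.6102] smax 0.05972556487412992 end std 0.01674745839531216
[[0, 0, 0, -0.0001, 0.0, 0.0124, -1], [0, 0, 0, -0.0001, 0.0, 0.0027, -1], [0, 0, 0, -0.0001, 0.0, -0.0042, -1], [0, 0, 0, -0.0001, 0.0, -0.0055, -1], [0, 0, 0, -0.0001, 0.0, -0.0034, -1], [0, 0, 0, -0.0001, 0.0, -0.0008, -1], [0, 0, 0, -0.0001, 0.0, 0.0007, -1], [0, 0, 0, -0.0001, 0.0, 0.001, -1]]
```

Call:
apply_moves --pt "0 0 0 0 0 0.0124 -1" --pt "0 0 0 0 0 0.0027 -1" --pt "0 0 0 0 0 -0.0042 -1" --pt "0 0 0 0 0 -0.0055 -1" --pt "0 0 0 0 0 -0.0034 -1" --pt "0 0 0 0 0 -0.0008 -1" --pt "0 0 0 0 0 0.0007 -1" --pt "0 0 0 0 0 0.001 -1"

```text
clock: 9.15
tcp_pos: [0.5021, 0.0214, 0.1812]
orientation: [0.543, 3.093, 0.001]
contact_force: [0.5, 1.1, 1.0]
grip_width: 0.0252
gripper_force: 79.4
```

```bash
python3 step.py 80
```

```text
pred th 0.014+-0.017
t 9.15 th 0.0355 (res 0.53px n 36)  y 79.8 x -83.1 z_w 135.2 Fmeas 2.12  filt [0.0319 0.0035 0.9477 0.0031 0.0004] [0.0075 0.026  0.0378 0.0016 0.0021]
est F 2.66 s 30.9mm
plan th [0.0297 0.024  0.0175 0.0129 0.0109 0.0109 0.0113 0.011 ] F [2.8079 2.7412 2.6344 2.5479 2.515  2.5315 2.5673 2.5962] smax 0.03980150122036917 end std 0.018363430830946024
[[0, 0, 0, -0.0, 0.0, 0.002, -1], [0, 0, 0, -0.0, 0.0, 0.0002, -1], [0, 0, 0, -0.0, 0.0, -0.0008, -1], [0, 0, 0, -0.0, 0.0, -0.001, -1], [0, 0, 0, -0.0, 0.0, -0.0006, -1], [0, 0, 0, -0.0, 0.0, 0.0, -1], [0, 0, 0, -0.0, 0.0, 0.0004, -1], [0, 0, 0, -0.0, 0.0, 0.0005, -1]]
```

Call:
apply_moves --pt "0 0 0 0 0 0.002 -1" --pt "0 0 0 0 0 0.0002 -1" --pt "0 0 0 0 0 -0.0008 -1" --pt "0 0 0 0 0 -0.001 -1" --pt "0 0 0 0 0 -0.0006 -1" --pt "0 0 0 0 0 0 -1" --pt "0 0 0 0 0 0.0004 -1" --pt "0 0 0 0 0 0.0005 -1"

```text
clock: 9.87
tcp_pos: [0.5016, 0.0214, 0.1801]
orientation: [-0.544, -3.094, 0.0]
contact_force: [-0.7, -0.2, 0.8]
grip_width: 0.0253
gripper_force: 79.4
```

```bash
python3 step.py 80; python3 - <<'E'
import ctl
from ctl import *
im=cv2.imread("pics/s_9.15.png")
for zb in(.03,.04,.045,.05,.055,.06,.07):
    ctl.ZB=zb;r_=tilt(im,.035);print(zb,[round(float(v),4) for v in r_[:3]])
k=abs(r_[3][:,2]-.097)<1e-3;print(k.sum())
E
```

```text
pred th 0.007+-0.019
t 9.87 th -0.0300 (res 0.62px n 26)  y 79.9 x -83.5 z_w 134.1 Fmeas 1.95  filt [-0.0274 -0.0765  0.938   0.0008 -0.0009] [0.008  0.0332 0.0401 0.0008 0.0023]
est F 2.47 s 28.1mm
plan th [-0.0326 -0.0234 -0.01    0.0006  0.0057  0.006   0.0039  0.0019] F [1.9217 2.0188 2.2925 2.5211 2.6255 2.6194 2.5607 2.5014] smax 0.03928661864752343 end std 0.024615288051899522
[[0, 0, 0, -0.0001, 0.0001, -0.0064, -1], [0, 0, 0, -0.0001, 0.0001, -0.0014, -1], [0, 0, 0, -0.0001, 0.0001, 0.002, -1], [0, 0, 0, -0.0001, 0.0001, 0.0027, -1], [0, 0, 0, -0.0001, 0.0001, 0.0018, -1], [0, 0, 0, -0.0001, 0.0001, 0.0005, -1], [0, 0, 0, -0.0001, 0.0001, -0.0004, -1], [0, 0, 0, -0.0001, 0.0001, -0.0007, -1]]
0.03 [0.0123, 0.5685, 38.0]
0.04 [0.0355, 0.5288, 36.0]
0.045 [0.0459, 0.6472, 37.0]
0.05 [0.0575, 0.7749, 40.0]
0.055 [0.0652, 0.8597, 37.0]
0.06 [0.0742, 0.9251, 38.0]
0.07 [0.0903, 1.1097, 41.0]
2
```

```bash
cat > bundle.py <<'E'
from ctl import *
import ctl,glob
g0=cv2.cvtColor(cv2.imread("pics/hov2.png"),cv2.COLOR_BGR2GRAY)
m=np.zeros_like(g0)
for z,b in((.0,(-.07,.13,-.125,.125)),(.04,(-.07,.13,-.125,.125)),(.097,(-.034,.044,-.039,.039))):cv2.fillPoly(m,[poly(*b,z,.2)],255)
p0=cv2.goodFeaturesToTrack(g0,150,.02,4,mask=m).astype(np.float32)
fs=["s_7.72","s_8.43","s_9.15","s_9.87"];Q=[];OK=[]
k=dict(winSize=(15,15),maxLevel=3)
prev=g0;p=p0
for f in fs:
    g=cv2.cvtColor(cv2.imread(f"pics/{f}.png"),cv2.COLOR_BGR2GRAY)
    p1,st,_=cv2.calcOpticalFlowPyrLK(prev,g,p,None,**k);pb,sb,_=cv2.calcOpticalFlowPyrLK(g,prev,p1,None,**k)
    Q.append(p1[:,0]);OK.append((st.ravel()>0)&(np.linalg.norm((pb-p)[:,0],axis=1)<.5));prev,p=g,p1
ok=np.all(OK,0);mv=np.linalg.norm(Q[-1]-p0[:,0],axis=1);ok&=mv>1.0   # drop static things
Q=np.array(Q)[:,ok];u=p0[ok,0];n=ok.sum();print("n",n)
c0=backproj(u,0.,.2);c1=backproj(u,.1,.2);ray=lambda z:c0+(c1-c0)*(z/.1)[:,None]
def res(v):
    P=ray(v[4:]);return np.r_[np.concatenate([(proj("scene",cradle(P,v[i]))-Q[i]).ravel() for i in range(4)]),.3*(v[4:]-.04)/.05]
s=least_squares(res,np.r_[.173,.134,.036,-.03,np.full(n,.04)],loss="soft_l1",f_scale=.3)
P=ray(s.x[4:]);e=np.array([np.linalg.norm(proj("scene",cradle(P,s.x[i]))-Q[i],axis=1) for i in range(4)])
good=e.max(0)<.8;print("theta",s.x[:4],"good",good.sum(),"med err",np.median(e[:,good],1));print(np.sort(s.x[4:][good]).round(3))
np.savez("feat.npz",uv=u[good],P=P[good])
im=cv2.imread("pics/s_9.87.png");x0,y0=275,190;A=cv2.resize(im[y0:y0+210,x0:x0+210],None,fx=2.8,fy=2.8,interpolation=cv2.INTER_CUBIC)
for th,col in((s.x[3],(0,255,255)),):
    for pts,cl in((cradle(np.array([[.005+a*.035,b*.035,.097] for a,b in((-1,-1),(-1,1),(1,1),(1,-1))]),th),True),(railpts(th,.028,np.linspace(-.1,.1,21),H),False)):
        cv2.polylines(A,[np.int32((proj("scene",pts)+.5-[x0,y0])*2.8).reshape(-1,1,2)],cl,col,1)
for q in Q[3][good]:cv2.circle(A,tuple(int(v) for v in (q+.5-[x0,y0])*2.8),3,(255,0,255),1)
cv2.imwrite("pics/b.png",A)
E
python3 bundle.py
```

```text
n 50Traceback (most recent call last):
  File "bundle.py", line 19, in <module>
    s=least_squares(res,np.r_[.173,.134,.036,-.03,np.full(n,.04)],loss="soft_l1",f_scale=.3)
    return func(*args, **kwargs)
    result = trf(vector_fun.fun, vector_fun.jac, x0, f0, J0, lb, ub, ftol, xtol,
                 gtol, max_nfev, x_scale, loss_function, tr_solver,
                 tr_options.copy(), verbose, callback=callback_wrapped)
    return trf_no_bounds(
        fun, jac, x0, f0, J0, ftol, xtol, gtol, max_nfev, x_scale,
        loss_function, tr_solver, tr_options, verbose, callback=callback)
    J = jac(x)
    self._update_jac()
    ~~~~~~~~~~~~~~~~^^
    self.J = self.jac_wrapped(xp_copy(self.x), f0=self.f)
             ~~~~~~~~~~~~~~~~^^^^^^^^^^^^^^^^^^^^^^^^^^^^
    J, dct = approx_derivative(
             ~~~~~~~~~~~~~~~~~^
        self.fun,
        ^^^^^^^^^
    ...<2 lines>...
        **self.finite_diff_options,
        ^^^^^^^^^^^^^^^^^^^^^^^^^^^
    )
    ^
    J, _nfev = _dense_difference(fun_wrapped, x0, f0, h,
               ~~~~~~~~~~~~~~~~~^^^^^^^^^^^^^^^^^^^^^^^^
           
[... 242 characters left out ...]
^^^^^
    f = np.atleast_1d(self.fun(x, *self.args, **self.kwargs))
                      ~~~~~~~~^^^^^^^^^^^^^^^^^^^^^^^^^^^^^^
    return np.atleast_1d(self.fun(x))
                         ~~~~~~~~^^^
    return self.f(x, *self.args, **self.kwargs)
           ~~~~~~^^^^^^^^^^^^^^^^^^^^^^^^^^^^^^
  File "bundle.py", line 18, in res
    P=ray(v[4:]);return np.r_[np.concatenate([(proj("scene",cradle(P,v[i]))-Q[i]).ravel() for i in range(4)]),.3*(v[4:]-.04)/.05]
                                               ~~~~^^^^^^^^^^^^^^^^^^^^^^^^
  File "h.py", line 5, in proj
    c=calibration(cam);T=np.linalg.inv(np.array(c["world_from_camera"]))
ValueError: time passes only in moves, steps and waits
```

```bash
python3 - <<'E'
s=open("h.py").read()
s=s.replace("def proj(cam,P):",'''import pickle as _p,os as _o
_cal=calibration
def _mk():
    if not _o.path.exists("cal.pkl"):_p.dump({n:_cal(n) for n in("top","scene","wrist")},open("cal.pkl","wb"))
    return _p.load(open("cal.pkl","rb"))
_C=_mk()
def calibration(n):return _C[n]
def proj(cam,P):''',1)
open("h.py","w").write(s)
E
python3 bundle.py
```

```text
n 50
theta [ 0.1741  0.1372  0.043  -0.0145] good 28 med err [0.0919 0.1511 0.2992 0.4359]
[-0.06   0.01   0.016  0.022  0.031  0.033  0.037  0.037  0.038  0.039  0.039  0.04   0.042  0.043  0.043  0.045  0.045  0.046  0.047  0.047  0.048
  0.05   0.05   0.053  0.053  0.053  0.076  0.104]
```

View pics/b.png

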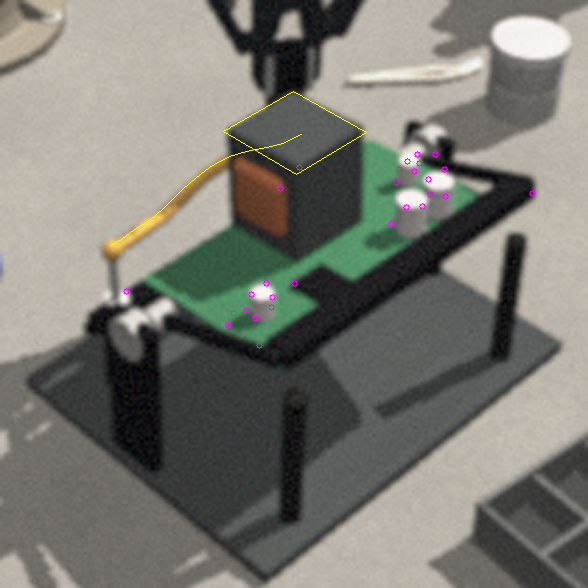

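```bash
sed -i 's/np.savez("feat.npz",uv=u\[good\],P=P\[good\])/np.savez("feat.npz",uv=Q[3][good],P=P[good])/' bundle.py; python3 bundle.py >/dev/null
python3 - <<'E'
s=open("ctl.py").read()
a=s.index("def feats():");b=s.index("def tilt(")
s=s[:a]+'''def feats():
    f=np.load("feat.npz");return cv2.cvtColor(cv2.imread("pics/s_9.87.png"),cv2.COLOR_BGR2GRAY),np.c_[f["uv"],f["P"]]
'''+s[b:]
open("ctl.py","w").write(s)
s=open("step.py").read()
s=s.replace("th,rs,nf,P,q=tilt(im,g)","th,rs,nf,P,q=tilt(im,g)\nif len(sys.argv)>5:th=float(sys.argv[5])")
open("step.py","w").write(s)
E
rm st.pkl; python3 step.py 80 0 7.00 185.4 .2|head -1; python3 setz.py 10 10 10 8 7 5 3 2
python3 step.py 80 0 7.72 131.4 .1741|head -3;python3 setz.py .5 -.8 -2.2 -2.4 -1.5 -.4 .3 .5
python3 step.py 80 0 8.43 137.8 .1372|head -3;python3 setz.py 12.4 2.7 -4.2 -5.5 -3.4 -.8 .7 1
python3 step.py 80 0 9.15 135.2 .043|head -3;python3 setz.py 2 .2 -.8 -1 -.6 0 .4 .5
python3 step.py 80 0 9.87 134.1 -.0145
python3 -c "
from ctl import *
for f in('s_7.72','s_8.43','s_9.15'):print(tilt(cv2.imread(f'pics/{f}.png'),.05)[:3])"
```

```text
t 7.00 th 0.2000 (res 0.14px n 21)  y 79.9 x -83.6 z_w 185.4 Fmeas 2.50  filt [0.2    0.     0.9743 0.0025 0.    ] [0.     0.     0.0839 0.0014 0.002 ]
pred th 0.181+-0.025
t 7.72 th 0.1741 (res 0.20px n 22)  y 79.9 x -83.6 z_w 131.4 Fmeas 2.50  filt [ 0.1763 -0.2143  0.9279  0.0025 -0.0001] [0.0083 0.0709 0.0493 0.0015 0.002 ]
est F 3.65 s 48.2mm
pred th 0.092+-0.053
t 8.43 th 0.1372 (res 0.17px n 25)  y 79.9 x -83.6 z_w 137.8 Fmeas 2.50  filt [ 0.1368  0.1088  0.9449  0.0028 -0.    ] [0.0079 0.0232 0.0381 0.0016 0.0021]
est F 3.10 s 38.1mm
pred th 0.019+-0.018
t 9.15 th 0.0430 (res 0.15px n 28)  y 79.9 x -83.6 z_w 135.2 Fmeas 2.50  filt [0.0391 0.0085 0.9468 0.0029 0.0005] [0.0075 0.0253 0.0349 0.0015 0.0019]
est F 2.69 s 31.4mm
pred th 0.015+-0.018
t 9.87 th -0.0145 (res 0.21px n 28)  y 79.9 x -83.6 z_w 134.1 Fmeas 2.50  filt [-0.0096 -0.0514  0.9356  0.0015 -0.0002] [0.0078 0.032  0.0371 0.0012 0.002 ]
est F 2.53 s 28.9mm
plan th [-0.0124 -0.0052  0.0036  0.009   0.0101  0.0083  0.0057  0.0037] F [2.1203 2.248  2.4544 2.5937 2.6234 2.5888 2.5325 2.4932] smax 0.038727023269768235 end std 0.022732098992489295
[[0, 0, 0, -0.0001, 0.0, -0.0048, -1], [0, 0, 0, -0.0001, 0.0, -0.0004, -1], [0, 0, 0, -0.0001, 0.0, 0.0018, -1], [0, 0, 0, -0.0001, 0.0, 0.0019, -1], [0, 0, 0, -0.0001, 0.0, 0.0009, -1], [0, 0, 0, -0.0001, 0.0, -0.0, -1], [0, 0, 0, -0.0001, 0.0, -0.0005, -1], [0, 0, 0, -0.0001, 0.0, -0.0005, -1]]
(np.float64(0.17474541823963452), np.float64(0.19549405650246854), np.int64(22))
(np.float64(0.13696564595834643), np.float64(0.1682279052595419), np.int64(25))
(np.float64(0.04217204408648139), np.float64(0.15272657699499348), np.int64(28))
```

Call:
apply_moves --pt "0 0 0 0 0 -0.0048 -1" --pt "0 0 0 0 0 -0.0004 -1" --pt "0 0 0 0 0 0.0018 -1" --pt "0 0 0 0 0 0.0019 -1" --pt "0 0 0 0 0 0.0009 -1" --pt "0 0 0 0 0 0 -1" --pt "0 0 0 0 0 -0.0005 -1" --pt "0 0 0 0 0 -0.0005 -1"

```text
clock: 10.58
tcp_pos: [0.5014, 0.0214, 0.1815]
orientation: [-0.543, -3.093, 0.0]
contact_force: [-0.7, -0.0, 0.5]
grip_width: 0.0252
gripper_force: 79.4
```

```bash
python3 step.py 80
```

```text
pred th 0.002+-0.023
t 10.58 th -0.0534 (res 0.31px n 28)  y 79.9 x -83.8 z_w 135.5 Fmeas 1.65  filt [-0.0479 -0.0761  0.9363  0.0003 -0.0013] [0.008  0.0245 0.0402 0.0003 0.0021]
est F 2.30 s 25.3mm
plan th [-0.0522 -0.0419 -0.0268 -0.0136 -0.0058 -0.0034 -0.0041 -0.0057] F [1.7682 1.8612 2.1309 2.3867 2.5363 2.5647 2.5271 2.4706] smax 0.03602631467755569 end std 0.02295032111062241
[[0, 0, 0, -0.0001, 0.0001, -0.0063, -1], [0, 0, 0, -0.0001, 0.0001, -0.0015, -1], [0, 0, 0, -0.0001, 0.0001, 0.0018, -1], [0, 0, 0, -0.0001, 0.0001, 0.0028, -1], [0, 0, 0, -0.0001, 0.0001, 0.0022, -1], [0, 0, 0, -0.0001, 0.0001, 0.0009, -1], [0, 0, 0, -0.0001, 0.0001, -0.0001, -1], [0, 0, 0, -0.0001, 0.0001, -0.0006, -1]]
```

Call:
apply_moves --pt "0 0 0 0 0 -0.0066 -1" --pt "0 0 0 0 0 -0.0018 -1" --pt "0 0 0 0 0 0.0018 -1" --pt "0 0 0 0 0 0.0026 -1" --pt "0 0 0 0 0 0.002 -1" --pt "0 0 0 0 0 0.0008 -1" --pt "0 0 0 0 0 -0.0002 -1" --pt "0 0 0 0 0 -0.0006 -1"

```text
clock: 11.3
tcp_pos: [0.5014, 0.0214, 0.1834]
orientation: [-0.543, -3.093, 0.0]
contact_force: [-0.7, 1.1, 0.5]
grip_width: 0.025
gripper_force: 79.3
```

```bash
python3 setz.py -6.6 -1.8 1.8 2.6 2 .8 -.2 -.6; sed -i 's/\[.004,.0002,.0003\]/[.01,.0003,.0008]/' step.py; python3 - <<'E'
s=open("step.py").read()
s=s.replace("w=np.exp(-.5*np.minimum(((S[:,0]-th)/.008)**2,200))","Fp=sim(S,[z,z],[xy[1]]*2,dt=.004,n=1)[1][0,1];w=np.exp(-.5*np.minimum(((S[:,0]-th)/.008)**2+((Fp-o['contact_force'][2]-1.13)/.6)**2,300))")
open("step.py","w").write(s)
E
python3 step.py 80
```

```text
pred th 0.014+-0.023
t 11.30 th -0.0379 (res 0.28px n 28)  y 79.9 x -83.8 z_w 137.4 Fmeas 1.66  filt [-0.033  -0.0151  0.9327  0.0003 -0.0019] [0.007  0.0243 0.0438 0.0003 0.0023]
est F 2.31 s 25.2mm
plan th [-0.0317 -0.0237 -0.0138 -0.0058 -0.0016 -0.0009 -0.0021 -0.0037] F [2.0317 2.1141 2.299  2.4539 2.5359 2.5461 2.5172 2.4772] smax 0.03954429615853601 end std 0.03456491415413173
[[0, 0, 0, -0.0001, 0.0001, -0.0035, -1], [0, 0, 0, -0.0001, 0.0001, -0.0006, -1], [0, 0, 0, -0.0001, 0.0001, 0.0014, -1], [0, 0, 0, -0.0001, 0.0001, 0.0018, -1], [0, 0, 0, -0.0001, 0.0001, 0.0013, -1], [0, 0, 0, -0.0001, 0.0001, 0.0005, -1], [0, 0, 0, -0.0001, 0.0001, -0.0001, -1], [0, 0, 0, -0.0001, 0.0001, -0.0004, -1]]
```

```bash
python3 - <<'E'
s=open("step.py").read()
s=s.replace("rng.normal(0,.002,N)]","rng.normal(.002,.004,N)]").replace("N=3000","N=12000")
s=s.replace("rng.uniform(.83,1.12,N)","rng.uniform(.84,1.11,N)")
s=s.replace("if D:\n    pr=","F=float(sys.argv[6]) if len(sys.argv)>6 else o['contact_force'][2]+1.13\nif D:\n    pr=",1)
s=s.replace("o['contact_force'][2]-1.13)/.6","F)/.5").replace('F=o["contact_force"][2]+1.13\n','')
s=s.replace("[.01,.0003,.0008]","[.005,.0002,.0005]")
open("step.py","w").write(s)
E
cat > replay.sh <<'E'
rm -f st.pkl; python3 step.py 80 0 7.00 185.4 .2 0|head -1; python3 setz.py 10 10 10 8 7 5 3 2
python3 step.py 80 0 7.72 131.4 .1741 4.28|head -3;python3 setz.py .5 -.8 -2.2 -2.4 -1.5 -.4 .3 .5
python3 step.py 80 0 8.43 137.8 .1372 2.89|head -3;python3 setz.py 12.4 2.7 -4.2 -5.5 -3.4 -.8 .7 1
python3 step.py 80 0 9.15 135.2 .043 2.12|head -3;python3 setz.py 2 .2 -.8 -1 -.6 0 .4 .5
python3 step.py 80 0 9.87 134.1 -.0145 1.95|head -3;python3 setz.py -4.8 -.4 1.8 1.9 .9 0 -.5 -.5
python3 step.py 80 0 10.58 135.5 -.0534 1.65|head -3;python3 setz.py -6.6 -1.8 1.8 2.6 2 .8 -.2 -.6
python3 step.py 80 0 11.30 137.4 -.0379 1.66
E
sh replay.sh
```

```text
t 7.00 th 0.2000 (res 0.14px n 21)  y 79.9 x -83.7 z_w 185.4 Fmeas 0.00  filt [0.2    0.     0.975  0.0025 0.002 ] [0.     0.     0.078  0.0014 0.004 ]
pred th 0.186+-0.025
t 7.72 th 0.1741 (res 0.20px n 22)  y 79.9 x -83.7 z_w 131.4 Fmeas 4.28  filt [ 0.1776 -0.2058  0.9457  0.0026 -0.0008] [0.0088 0.0755 0.0577 0.0015 0.0033]
est F 3.71 s 49.1mm
pred th 0.098+-0.057
t 8.43 th 0.1372 (res 0.17px n 25)  y 79.9 x -83.7 z_w 137.8 Fmeas 2.89  filt [0.1358 0.1087 0.9374 0.0027 0.0004] [0.008  0.0243 0.0486 0.0014 0.0029]
est F 3.08 s 37.6mm
pred th 0.018+-0.022
t 9.15 th 0.0430 (res 0.15px n 28)  y 79.9 x -83.7 z_w 135.2 Fmeas 2.12  filt [0.0398 0.016  0.9191 0.0029 0.0022] [0.0077 0.0268 0.0423 0.0014 0.0025]
est F 2.59 s 29.8mm
pred th 0.021+-0.021
t 9.87 th -0.0145 (res 0.21px n 28)  y 79.9 x -83.7 z_w 134.1 Fmeas 1.95  filt [-0.0096 -0.0462  0.911   0.0018  0.0012] [0.0079 0.0316 0.0396 0.0012 0.0023]
est F 2.44 s 27.5mm
pred th 0.004+-0.024
t 10.58 th -0.0534 (res 0.31px n 28)  y 79.9 x -83.7 z_w 135.5 Fmeas 1.65  filt [-0.0497 -0.0842  0.9068  0.0005  0.0001] [0.008  0.0274 0.0332 0.0005 0.0018]
est F 2.21 s 23.7mm
pred th 0.007+-0.027
t 11.30 th -0.0379 (res 0.28px n 28)  y 79.9 x -83.7 z_w 137.4 Fmeas 1.66  filt [-0.0352 -0.0263  0.9     0.0005 -0.0004] [0.0076 0.0268 0.0322 0.0004 0.0017]
est F 2.21 s 23.6mm
plan th [-0.0349 -0.0267 -0.0159 -0.0068 -0.0013  0.0007  0.0009  0.0006] F [1.8957 1.9731 2.1594 2.323  2.4117 2.4286 2.4066 2.3738] smax 0.037164865380140105 end std 0.025567525452860364
[[0, 0, 0, -0.0001, 0.0001, -0.0039, -1], [0, 0, 0, -0.0001, 0.0001, -0.0008, -1], [0, 0, 0, -0.0001, 0.0001, 0.0013, -1], [0, 0, 0, -0.0001, 0.0001, 0.0018, -1], [0, 0, 0, -0.0001, 0.0001, 0.0013, -1], [0, 0, 0, -0.0001, 0.0001, 0.0005, -1], [0, 0, 0, -0.0001, 0.0001, -0.0001, -1], [0, 0, 0, -0.0001, 0.0001, -0.0004, -1]]
```

```bash
cat > fit.py <<'E'
from ctl import *
seg=[[10,10,10,8,7,5,3,2],[.5,-.8,-2.2,-2.4,-1.5,-.4,.3,.5],[12.4,2.7,-4.2,-5.5,-3.4,-.8,.7,1],[2,.2,-.8,-1,-.6,0,.4,.5],[-4.8,-.4,1.8,1.9,.9,0,-.5,-.5],[-6.6,-1.8,1.8,2.6,2,.8,-.2,-.6]]
zm=[185.4,131.4,137.8,135.2,134.1,135.5,137.4];tm=[.2,.1741,.1372,.043,-.0145,-.0534,-.0379];Fm=[0,4.28,2.89,2.12,1.95,1.65,1.66]
def run(v,full=False):
    k,b,e,tau,g=v;th,om=.2,0.;out=[];za=zm[0]/1e3
    for i,s in enumerate(seg):
        zc=zm[i]/1e3-np.r_[0,0,np.cumsum(s)]/1e3;zc[2:]+=np.linspace(0,1,8)*(zm[i+1]/1e3-zc[-1])
        tt=np.r_[0,.05,.05+np.arange(1,9)/12];n=86;dt=tt[-1]/n
        t=np.arange(n+1)*dt;zf=np.interp(t,tt,zc)
        z=[zf[0]]
        for q in zf[1:]:z.append(z[-1]+(q-z[-1])*dt/(tau+dt))
        z=np.array(z)
        S=np.array([[th,om,k,e,b]])
        S,_=simg(S,z,dt,g);out+=[(S[0,0]-tm[i+1])/.008]
        Fp=_;out+=[(Fp-Fm[i+1])/.5]
        om=S[0,1];th=tm[i+1]
    return np.r_[out,(k-.975)/.09,b/.004,(g-1)/.1,(e)/.004]
def simg(S,z,dt,g):
    th,om,k,e,b=S[0];h=np.interp(.08,yg,hg)
    for i in range(len(z)-1):
        L=np.interp(.08,yg,Lg)+e*np.tanh(th/.02);s=.03+h+(.13+L*np.sin(th)-z[i+1]-b)/np.cos(th)
        F=max(.8+60*s+2*(L*om-(z[i+1]-z[i])/dt),0) if s>0 else 0
        om+=(k*(.2845*np.cos(th)+g*.5494*np.sin(th))-.05-F*(L*np.cos(th)-(.03-s+h)*np.sin(th))-.1*om)/.0144*dt;th+=om*dt
        if th>.2:th=.2;om=min(om,0)
    return np.array([[th,om,k,e,b]]),F
best=None
for tau in(.005,.03,.06,.1):
    for b0 in(0,.004):
        s=least_squares(run,[.93,b0,0,tau,1.],bounds=([.8,-.02,-.008,.001,.6],[1.15,.02,.008,.3,1.5]),x_scale=[.1,.005,.003,.03,.1],diff_step=1e-3)
        if best is None or s.cost<best.cost:best=s
print(best.x,best.cost);print(best.fun.round(2))
E
python3 fit.py
```

```text
[ 0.9017  0.0003 -0.0008  0.0456  1.0335] 8.88094692511832
[ 2.73 -1.16  0.42  0.35 -0.71  1.09  0.17  1.03 -1.36  0.93  1.1   1.08 -0.81  0.09  0.33 -0.21]
```

```bash
python3 - <<'E'
s=open("ctl.py").read()
s=s.replace("th,om,k,e,b=S.T.copy();T=[]","th,om,k,e,b=S.T.copy();T=[];za=z[0];TAU=.045")
s=s.replace("zz=z[i]*(1-a)+z[i+1]*a;vz=(z[i+1]-z[i])/dt;","zt=z[i]*(1-a)+z[i+1]*a;d_=dt/n;vz=(zt-za)/(TAU+d_);za=za+vz*d_;zz=za;")
open("ctl.py","w").write(s)
s=open("step.py").read()
s=s.replace("rng.uniform(0,.005,N)","rng.normal(0,.0007,N)").replace("np.clip(S[:,3],0,.006)","np.clip(S[:,3],-.002,.002)").replace("[.005,.0002,.0005]","[.004,.0001,.0005]")
open("step.py","w").write(s)
E
sh replay.sh
```

```text
t 7.00 th 0.2000 (res 0.14px n 21)  y 79.9 x -83.7 z_w 185.4 Fmeas 0.00  filt [0.2   0.    0.975 0.    0.002] [0.     0.     0.078  0.0007 0.004 ]
pred th 0.195+-0.012
t 7.72 th 0.1741 (res 0.20px n 22)  y 79.9 x -83.7 z_w 131.4 Fmeas 4.28  filt [ 0.1793 -0.2059  0.9111  0.0001 -0.0019] [0.0091 0.0904 0.0554 0.0007 0.0029]
est F 3.75 s 49.8mm
pred th 0.038+-0.080
t 8.43 th 0.1372 (res 0.17px n 25)  y 79.9 x -83.7 z_w 137.8 Fmeas 2.89  filt [ 0.1356  0.1014  0.9167  0.0001 -0.0001] [0.0079 0.0252 0.0436 0.0007 0.0028]
est F 3.08 s 37.7mm
pred th 0.019+-0.025
t 9.15 th 0.0430 (res 0.15px n 28)  y 79.9 x -83.7 z_w 135.2 Fmeas 2.12  filt [ 0.0404 -0.0036  0.9004  0.0001  0.0014] [0.0077 0.0264 0.0374 0.0007 0.0023]
est F 2.63 s 30.5mm
pred th 0.002+-0.027
t 9.87 th -0.0145 (res 0.21px n 28)  y 79.9 x -83.7 z_w 134.1 Fmeas 1.95  filt [-0.0132 -0.0754  0.8946  0.      0.0013] [0.0077 0.0306 0.0343 0.0007 0.002 ]
est F 2.41 s 27.0mm
pred th -0.028+-0.032
t 10.58 th -0.0534 (res 0.31px n 28)  y 79.9 x -83.7 z_w 135.5 Fmeas 1.65  filt [-0.0524 -0.0957  0.8885 -0.0004  0.0012] [0.0076 0.0275 0.0322 0.0006 0.0018]
est F 2.12 s 22.4mm
pred th -0.006+-0.028
t 11.30 th -0.0379 (res 0.28px n 28)  y 79.9 x -83.7 z_w 137.4 Fmeas 1.66  filt [-0.0362 -0.0226  0.8829 -0.0005  0.0009] [0.0078 0.0273 0.0304 0.0006 0.0017]
est F 2.12 s 22.1mm
plan th [-0.0377 -0.0333 -0.025  -0.016  -0.0088 -0.0041 -0.0017 -0.0005] F [1.9453 1.915  2.0084 2.1391 2.241  2.301  2.3207 2.3212] smax 0.036117957801470306 end std 0.028347314838560695
[[0, 0, 0, -0.0001, 0.0001, -0.0033, -1], [0, 0, 0, -0.0001, 0.0001, -0.0008, -1], [0, 0, 0, -0.0001, 0.0001, 0.001, -1], [0, 0, 0, -0.0001, 0.0001, 0.0015, -1], [0, 0, 0, -0.0001, 0.0001, 0.0011, -1], [0, 0, 0, -0.0001, 0.0001, 0.0006, -1], [0, 0, 0, -0.0001, 0.0001, 0.0001, -1], [0, 0, 0, -0.0001, 0.0001, -0.0001, -1]]
```

Call:
apply_moves --pt "0 0 0 0 0 -0.0036 -1" --pt "0 0 0 0 0 -0.0008 -1" --pt "0 0 0 0 0 0.001 -1" --pt "0 0 0 0 0 0.0015 -1" --pt "0 0 0 0 0 0.0011 -1" --pt "0 0 0 0 0 0.0006 -1" --pt "0 0 0 0 0 0.0001 -1" --pt "0 0 0 0 0 -0.0001 -1"

```text
clock: 12.02
tcp_pos: [0.5017, 0.0214, 0.1838]
orientation: [-0.544, -3.094, 0.0]
contact_force: [0.3, 0.2, 2.3]
grip_width: 0.0246
gripper_force: 79.3
```

```bash
python3 setz.py -3.6 -.8 1 1.5 1.1 .6 .1 -.1; python3 step.py 80
```

```text
pred th 0.010+-0.029
t 12.02 th -0.0049 (res 0.21px n 28)  y 79.9 x -83.5 z_w 137.8 Fmeas 3.45  filt [-0.0029  0.0175  0.895  -0.0004 -0.    ] [0.0077 0.0277 0.0352 0.0006 0.0019]
est F 2.34 s 25.6mm
plan th [-0.0013 -0.0015 -0.002  -0.0019 -0.0008  0.0009  0.0027  0.004 ] F [2.3798 2.3759 2.3466 2.3239 2.3224 2.3414 2.3672 2.3911] smax 0.037334568001905606 end std 0.029832486052999544
[[0, 0, 0, -0.0001, 0.0, 0.0007, -1], [0, 0, 0, -0.0001, 0.0, -0.0001, -1], [0, 0, 0, -0.0001, 0.0, -0.0005, -1], [0, 0, 0, -0.0001, 0.0, -0.0004, -1], [0, 0, 0, -0.0001, 0.0, -0.0001, -1], [0, 0, 0, -0.0001, 0.0, 0.0002, -1], [0, 0, 0, -0.0001, 0.0, 0.0003, -1], [0, 0, 0, -0.0001, 0.0, 0.0003, -1]]
```

Call:
apply_moves --pt "0 0 0 0 0 0.0006 -1" --pt "0 0 0 0 0 -0.0001 -1" --pt "0 0 0 0 0 -0.0005 -1" --pt "0 0 0 0 0 -0.0004 -1" --pt "0 0 0 0 0 -0.0001 -1" --pt "0 0 0 0 0 0.0002 -1" --pt "0 0 0 0 0 0.0003 -1" --pt "0 0 0 0 0 0.0002 -1"

```text
clock: 12.73
tcp_pos: [0.5017, 0.0214, 0.1837]
orientation: [-0.544, -3.094, -0.0]
contact_force: [0.1, 1.3, 0.3]
grip_width: 0.0249
gripper_force: 79.3
```

```bash
python3 setz.py .6 -.1 -.5 -.4 -.1 .2 .3 .2;python3 step.py 80
```

```text
pred th 0.007+-0.030
t 12.73 th -0.0013 (res 0.19px n 28)  y 79.9 x -83.5 z_w 137.7 Fmeas 1.48  filt [-0.0018  0.0082  0.8822 -0.0004  0.0005] [0.0076 0.0276 0.0312 0.0006 0.0018]
est F 2.32 s 25.3mm
plan th [-0.0015 -0.0022 -0.003  -0.0034 -0.0031 -0.0023 -0.0015 -0.001 ] F [2.3385 2.3306 2.3044 2.285  2.2854 2.2946 2.3096 2.3234] smax 0.03864226740560735 end std 0.028436378986254767
[[0, 0, 0, -0.0001, 0.0, 0.0004, -1], [0, 0, 0, -0.0001, 0.0, -0.0001, -1], [0, 0, 0, -0.0001, 0.0, -0.0004, -1], [0, 0, 0, -0.0001, 0.0, -0.0003, -1], [0, 0, 0, -0.0001, 0.0, -0.0, -1], [0, 0, 0, -0.0001, 0.0, 0.0001, -1], [0, 0, 0, -0.0001, 0.0, 0.0002, -1], [0, 0, 0, -0.0001, 0.0, 0.0002, -1]]
```

Call:
apply_moves --pt "0 0 0 0 0 0.0003 -1" --pt "0 0 0 0 0 -0.0001 -1" --pt "0 0 0 0 0 -0.0004 -1" --pt "0 0 0 0 0 -0.0003 -1" --pt "0 0 0 0 0 0 -1" --pt "0 0 0 0 0 0.0001 -1" --pt "0 0 0 0 0 0.0002 -1" --pt "0 0 0 0 0 0.0002 -1"

```text
clock: 13.45
tcp_pos: [0.5018, 0.0214, 0.1837]
orientation: [0.543, 3.094, 0.0]
contact_force: [1.3, 0.8, 1.4]
grip_width: 0.0256
gripper_force: 79.3
```

```bash
python3 setz.py .3 -.1 -.4 -.3 0 .1 .2 .2;python3 step.py 80
```

```text
pred th 0.002+-0.029
t 13.45 th 0.0033 (res 0.20px n 28)  y 79.9 x -83.4 z_w 137.7 Fmeas 2.54  filt [ 0.0031  0.0131  0.884  -0.0003  0.0005] [0.0076 0.0277 0.0315 0.0006 0.0018]
est F 2.35 s 25.7mm
plan th [0.0042 0.0038 0.003  0.0024 0.0023 0.0025 0.003  0.0034] F [2.3753 2.3748 2.3547 2.3397 2.3326 2.3334 2.3409 2.3486] smax 0.03571579310351008 end std 0.028352618670700665
[[0, 0, 0, -0.0001, 0.0, 0.0005, -1], [0, 0, 0, -0.0001, 0.0, 0.0, -1], [0, 0, 0, -0.0001, 0.0, -0.0003, -1], [0, 0, 0, -0.0001, 0.0, -0.0002, -1], [0, 0, 0, -0.0001, 0.0, -0.0001, -1], [0, 0, 0, -0.0001, 0.0, 0.0, -1], [0, 0, 0, -0.0001, 0.0, 0.0001, -1], [0, 0, 0, -0.0001, 0.0, 0.0001, -1]]
```

Call:
apply_moves --pt "0 0 0 0 0 0.0005 -1" --pt "0 0 0 0 0 0 -1" --pt "0 0 0 0 0 -0.0003 -1" --pt "0 0 0 0 0 -0.0002 -1" --pt "0 0 0 0 0 -0.0001 -1" --pt "0 0 0 0 0 0 -1" --pt "0 0 0 0 0 0.0001 -1" --pt "0 0 0 0 0 0.0001 -1"

```text
clock: 14.17
tcp_pos: [0.5017, 0.0214, 0.1836]
orientation: [0.544, 3.094, 0.0]
contact_force: [-0.2, 0.9, 0.6]
grip_width: 0.0247
gripper_force: 79.3
```

```bash
python3 step.py 60
```

```text
pred th 0.003+-0.029
t 14.17 th -0.0007 (res 0.18px n 28)  y 79.9 x -83.4 z_w 137.6 Fmeas 1.78  filt [-0.0011 -0.0023  0.8768 -0.0002  0.0008] [0.0076 0.0267 0.0291 0.0006 0.0017]
est F 2.31 s 25.1mm
plan th [-0.0017 -0.0021 -0.0026 -0.0031 -0.0035 -0.0039 -0.0043 -0.0048] F [2.2869 2.2723 2.2614 2.2462 2.2344 2.2227 2.2197 2.2212] smax 0.03370340976041895 end std 0.026342175899652775
[[0, 0, 0, -0.0008, -0.0024, -0.0009, -1], [0, 0, 0, -0.0008, -0.0024, -0.0007, -1], [0, 0, 0, -0.0008, -0.0024, -0.0006, -1], [0, 0, 0, -0.0008, -0.0024, -0.0006, -1], [0, 0, 0, -0.0008, -0.0024, -0.0006, -1], [0, 0, 0, -0.0008, -0.0024, -0.0005, -1], [0, 0, 0, -0.0008, -0.0024, -0.0004, -1], [0, 0, 0, -0.0008, -0.0024, -0.0003, -1]]
```

Call:
apply_moves --pt "0 0 0 -0.0008 -0.0024 -0.0009 -1" --pt "0 0 0 -0.0008 -0.0024 -0.0007 -1" --pt "0 0 0 -0.0008 -0.0024 -0.0006 -1" --pt "0 0 0 -0.0008 -0.0024 -0.0006 -1" --pt "0 0 0 -0.0008 -0.0024 -0.0006 -1" --pt "0 0 0 -0.0008 -0.0024 -0.0005 -1" --pt "0 0 0 -0.0008 -0.0024 -0.0004 -1" --pt "0 0 0 -0.0008 -0.0024 -0.0003 -1"

```text
clock: 14.88
tcp_pos: [0.5012, 0.0009, 0.1883]
orientation: [0.544, 3.094, 0.0]
contact_force: [-0.4, 1.6, 1.0]
grip_width: 0.0252
gripper_force: 79.3
```

```bash
python3 step.py 38
```

```text
pred th -0.004+-0.027
t 14.88 th 0.0090 (res 0.19px n 28)  y 59.5 x -86.1 z_w 142.3 Fmeas 2.17  filt [ 0.0078  0.0096  0.8754 -0.0001  0.0011] [0.0076 0.0265 0.0285 0.0006 0.0016]
est F 2.27 s 24.5mm
plan th [0.0083 0.0073 0.0058 0.0043 0.0031 0.0026 0.0025 0.0026] F [2.2962 2.2835 2.2548 2.2305 2.2058 2.1952 2.1998 2.206 ] smax 0.03292449567601696 end std 0.025126039334416754
[[0, 0, 0, -0.0008, -0.0026, -0.0, -1], [0, 0, 0, -0.0008, -0.0026, -0.0006, -1], [0, 0, 0, -0.0008, -0.0026, -0.0008, -1], [0, 0, 0, -0.0008, -0.0026, -0.0007, -1], [0, 0, 0, -0.0008, -0.0026, -0.0004, -1], [0, 0, 0, -0.0008, -0.0026, -0.0001, -1], [0, 0, 0, -0.0008, -0.0026, 0.0001, -1], [0, 0, 0, -0.0008, -0.0026, 0.0001, -1]]
```

Tracking well; continue.

Call:
apply_moves --pt "0 0 0 -0.0008 -0.0026 0 -1" --pt "0 0 0 -0.0008 -0.0026 -0.0006 -1" --pt "0 0 0 -0.0008 -0.0026 -0.0008 -1" --pt "0 0 0 -0.0008 -0.0026 -0.0007 -1" --pt "0 0 0 -0.0008 -0.0026 -0.0004 -1" --pt "0 0 0 -0.0008 -0.0026 -0.0001 -1" --pt "0 0 0 -0.0008 -0.0026 0.0001 -1" --pt "0 0 0 -0.0008 -0.0026 0.0001 -1"

```text
clock: 15.6
tcp_pos: [0.5001, -0.0209, 0.1906]
orientation: [0.544, 3.094, 0.0]
contact_force: [0.8, 0.8, 0.7]
grip_width: 0.0252
gripper_force: 79.3
```

```bash
python3 step.py 14
```

```text
pred th 0.002+-0.025
t 15.60 th 0.0192 (res 0.18px n 28)  y 38.0 x -89.4 z_w 144.6 Fmeas 1.83  filt [ 0.0171  0.0178  0.8706 -0.0001  0.0018] [0.0077 0.026  0.0265 0.0006 0.0015]
est F 2.26 s 24.2mm
plan th [ 0.0182  0.0147  0.0082  0.0016 -0.0034 -0.0063 -0.0077 -0.0084] F [2.3914 2.4062 2.3305 2.2329 2.1645 2.1305 2.1277 2.1351] smax 0.03345589914626161 end std 0.024457635554318357
[[0, 0, 0, -0.0011, -0.0028, 0.0025, -1], [0, 0, 0, -0.0011, -0.0028, 0.0005, -1], [0, 0, 0, -0.0011, -0.0028, -0.0008, -1], [0, 0, 0, -0.0011, -0.0028, -0.0011, -1], [0, 0, 0, -0.0011, -0.0028, -0.0007, -1], [0, 0, 0, -0.0011, -0.0028, -0.0003, -1], [0, 0, 0, -0.0011, -0.0028, 0.0001, -1], [0, 0, 0, -0.0011, -0.0028, 0.0002, -1]]
```

Call:
apply_moves --pt "0 0 0 -0.0011 -0.0028 0.0025 -1" --pt "0 0 0 -0.0011 -0.0028 0.0005 -1" --pt "0 0 0 -0.0011 -0.0028 -0.0008 -1" --pt "0 0 0 -0.0011 -0.0028 -0.0011 -1" --pt "0 0 0 -0.0011 -0.0028 -0.0007 -1" --pt "0 0 0 -0.0011 -0.0028 -0.0003 -1" --pt "0 0 0 -0.0011 -0.0028 0.0001 -1" --pt "0 0 0 -0.0011 -0.0028 0.0002 -1"

```text
clock: 16.32
tcp_pos: [0.5008, -0.045, 0.1902]
orientation: [0.544, 3.094, 0.0]
contact_force: [0.9, 0.7, 1.0]
grip_width: 0.0249
gripper_force: 79.2
```

```bash
python3 step.py -8
```

```text
pred th -0.008+-0.025
t 16.32 th 0.0092 (res 0.18px n 28)  y 14.0 x -91.2 z_w 144.2 Fmeas 2.15  filt [ 0.0076  0.0145  0.8706 -0.0001  0.0021] [0.0076 0.026  0.026  0.0006 0.0015]
est F 2.20 s 23.3mm
plan th [0.0091 0.0083 0.0062 0.0039 0.0021 0.001  0.0004 0.0002] F [2.2617 2.2762 2.2499 2.2149 2.1889 2.1737 2.1659 2.1657] smax 0.03268387804505521 end std 0.024087227626091428
[[0, 0, 0, -0.0012, -0.0025, 0.001, -1], [0, 0, 0, -0.0012, -0.0025, 0.0003, -1], [0, 0, 0, -0.0012, -0.0025, -0.0003, -1], [0, 0, 0, -0.0012, -0.0025, -0.0004, -1], [0, 0, 0, -0.0012, -0.0025, -0.0001, -1], [0, 0, 0, -0.0012, -0.0025, 0.0002, -1], [0, 0, 0, -0.0012, -0.0025, 0.0003, -1], [0, 0, 0, -0.0012, -0.0025, 0.0003, -1]]
```

Call:
apply_moves --pt "0 0 0 -0.0012 -0.0025 0.001 -1" --pt "0 0 0 -0.0012 -0.0025 0.0003 -1" --pt "0 0 0 -0.0012 -0.0025 -0.0003 -1" --pt "0 0 0 -0.0012 -0.0025 -0.0004 -1" --pt "0 0 0 -0.0012 -0.0025 -0.0001 -1" --pt "0 0 0 -0.0012 -0.0025 0.0002 -1" --pt "0 0 0 -0.0012 -0.0025 0.0003 -1" --pt "0 0 0 -0.0012 -0.0025 0.0003 -1"

```text
clock: 17.03
tcp_pos: [0.503, -0.0671, 0.1889]
orientation: [0.544, 3.094, -0.0]
contact_force: [0.4, -0.6, -0.7]
grip_width: 0.0252
gripper_force: 79.2
```

```bash
python3 step.py -28
```

```text
pred th -0.001+-0.024
t 17.03 th 0.0066 (res 0.20px n 28)  y -8.2 x -91.4 z_w 142.9 Fmeas 0.40  filt [ 0.0042  0.0017  0.8583 -0.0001  0.0029] [0.0076 0.0257 0.023  0.0006 0.0013]
est F 2.15 s 22.5mm
plan th [ 0.0043  0.0038  0.0028  0.0017  0.0005 -0.0005 -0.0014 -0.002 ] F [2.1619 2.1652 2.1549 2.1427 2.1272 2.1247 2.1104 2.0911] smax 0.02957862612265226 end std 0.023345171721566662
[[0, 0, 0, -0.0012, -0.0022, 0.0006, -1], [0, 0, 0, -0.0012, -0.0022, 0.0004, -1], [0, 0, 0, -0.0012, -0.0022, 0.0002, -1], [0, 0, 0, -0.0012, -0.0022, 0.0002, -1], [0, 0, 0, -0.0012, -0.0022, 0.0002, -1], [0, 0, 0, -0.0012, -0.0022, 0.0003, -1], [0, 0, 0, -0.0012, -0.0022, 0.0004, -1], [0, 0, 0, -0.0012, -0.0022, 0.0003, -1]]
```

Call:
apply_moves --pt "0 0 0 -0.0012 -0.0022 0.0006 -1" --pt "0 0 0 -0.0012 -0.0022 0.0004 -1" --pt "0 0 0 -0.0012 -0.0022 0.0002 -1" --pt "0 0 0 -0.0012 -0.0022 0.0002 -1" --pt "0 0 0 -0.0012 -0.0022 0.0002 -1" --pt "0 0 0 -0.0012 -0.0022 0.0003 -1" --pt "0 0 0 -0.0012 -0.0022 0.0004 -1" --pt "0 0 0 -0.0012 -0.0022 0.0003 -1"

```text
clock: 17.75
tcp_pos: [0.506, -0.0869, 0.1863]
orientation: [0.544, 3.094, -0.0]
contact_force: [0.6, -0.8, 0.4]
grip_width: 0.025
gripper_force: 79.2
```

```bash
python3 step.py -46
```

```text
pred th -0.002+-0.024
t 17.75 th 0.0068 (res 0.20px n 28)  y -28.2 x -90.4 z_w 140.3 Fmeas 1.48  filt [ 0.0054  0.007   0.855  -0.      0.0033] [0.0076 0.0248 0.0227 0.0006 0.0013]
est F 2.11 s 21.8mm
plan th [0.0068 0.0067 0.0057 0.0046 0.004  0.0037 0.0038 0.0043] F [2.1612 2.1773 2.1659 2.1412 2.1361 2.1324 2.1313 2.1269] smax 0.028962831637414817 end std 0.02220147683483645
[[0, 0, 0, -0.0012, -0.0019, 0.0014, -1], [0, 0, 0, -0.0012, -0.0019, 0.0008, -1], [0, 0, 0, -0.0012, -0.0019, 0.0004, -1], [0, 0, 0, -0.0012, -0.0019, 0.0003, -1], [0, 0, 0, -0.0012, -0.0019, 0.0004, -1], [0, 0, 0, -0.0012, -0.0019, 0.0005, -1], [0, 0, 0, -0.0012, -0.0019, 0.0005, -1], [0, 0, 0, -0.0012, -0.0019, 0.0004, -1]]
```

Call:
apply_moves --pt "0 0 0 -0.0012 -0.0019 0.0014 -1" --pt "0 0 0 -0.0012 -0.0019 0.0008 -1" --pt "0 0 0 -0.0012 -0.0019 0.0004 -1" --pt "0 0 0 -0.0012 -0.0019 0.0003 -1" --pt "0 0 0 -0.0012 -0.0019 0.0004 -1" --pt "0 0 0 -0.0012 -0.0019 0.0005 -1" --pt "0 0 0 -0.0012 -0.0019 0.0005 -1" --pt "0 0 0 -0.0012 -0.0019 0.0004 -1"

```text
clock: 18.47
tcp_pos: [0.5099, -0.1043, 0.1815]
orientation: [-0.544, -3.094, 0.0]
contact_force: [0.2, 0.4, 0.9]
grip_width: 0.0253
gripper_force: 79.2
```

```bash
python3 step.py -60
```

```text
pred th 0.004+-0.023
t 18.47 th 0.0065 (res 0.20px n 28)  y -46.0 x -88.4 z_w 135.5 Fmeas 2.02  filt [0.0061 0.009  0.8545 0.0001 0.0033] [0.0074 0.0244 0.0228 0.0006 0.0013]
est F 2.14 s 22.3mm
plan th [0.0073 0.0073 0.0062 0.0041 0.001  0.0004 0.0012 0.0014] F [2.1725 2.1932 2.206  2.2228 2.249  2.3087 2.3592 2.3847] smax 0.034097646251617035 end std 0.023698150448812846
[[0, 0, 0, -0.001, -0.0014, 0.001, -1], [0, 0, 0, -0.001, -0.0014, 0.0007, -1], [0, 0, 0, -0.001, -0.0014, 0.0006, -1], [0, 0, 0, -0.001, -0.0014, 0.0008, -1], [0, 0, 0, -0.001, -0.0014, 0.0009, -1], [0, 0, 0, -0.001, -0.0014, 0.0009, -1], [0, 0, 0, -0.001, -0.0014, 0.0007, -1], [0, 0, 0, -0.001, -0.0014, 0.0003, -1]]
```

Call:
apply_moves --pt "0 0 0 -0.001 -0.0014 0.001 -1" --pt "0 0 0 -0.001 -0.0014 0.0007 -1" --pt "0 0 0 -0.001 -0.0014 0.0006 -1" --pt "0 0 0 -0.001 -0.0014 0.0008 -1" --pt "0 0 0 -0.001 -0.0014 0.0009 -1" --pt "0 0 0 -0.001 -0.0014 0.0009 -1" --pt "0 0 0 -0.001 -0.0014 0.0007 -1" --pt "0 0 0 -0.001 -0.0014 0.0003 -1"

```text
clock: 19.18
tcp_pos: [0.5135, -0.1174, 0.1755]
orientation: [-0.543, -3.094, -0.0]
contact_force: [0.2, 0.1, 2.2]
grip_width: 0.025
gripper_force: 79.2
```

```bash
python3 step.py -72
```

```text
pred th 0.000+-0.024
t 19.18 th 0.0043 (res 0.20px n 28)  y -59.4 x -86.1 z_w 129.5 Fmeas 3.36  filt [0.0047 0.0034 0.862  0.0002 0.0031] [0.0075 0.0258 0.0237 0.0006 0.0014]
est F 2.43 s 27.1mm
plan th [0.0042 0.0034 0.0028 0.0024 0.0023 0.0024 0.0025 0.0024] F [2.4258 2.4204 2.4152 2.4114 2.4146 2.4251 2.4351 2.4446] smax 0.037453022925035634 end std 0.026626090740879366
[[0, 0, 0, -0.0009, -0.0013, -0.0, -1], [0, 0, 0, -0.0009, -0.0013, -0.0001, -1], [0, 0, 0, -0.0009, -0.0013, -0.0001, -1], [0, 0, 0, -0.0009, -0.0013, -0.0001, -1], [0, 0, 0, -0.0009, -0.0013, -0.0, -1], [0, 0, 0, -0.0009, -0.0013, 0.0001, -1], [0, 0, 0, -0.0009, -0.0013, 0.0001, -1], [0, 0, 0, -0.0009, -0.0013, 0.0001, -1]]
```

Call:
apply_moves --pt "0 0 0 -0.0009 -0.0013 0 -1" --pt "0 0 0 -0.0009 -0.0013 -0.0001 -1" --pt "0 0 0 -0.0009 -0.0013 -0.0001 -1" --pt "0 0 0 -0.0009 -0.0013 -0.0001 -1" --pt "0 0 0 -0.0009 -0.0013 0 -1" --pt "0 0 0 -0.0009 -0.0013 0.0001 -1" --pt "0 0 0 -0.0009 -0.0013 0.0001 -1" --pt "0 0 0 -0.0009 -0.0013 0.0001 -1"

```text
clock: 19.9
tcp_pos: [0.5168, -0.1298, 0.1757]
orientation: [0.544, 3.094, 0.0]
contact_force: [0.1, 1.5, 0.7]
grip_width: 0.0253
gripper_force: 79.2
```

```bash
python3 step.py -73
```

```text
pred th 0.004+-0.027
t 19.90 th -0.0116 (res 0.19px n 28)  y -72.0 x -84.1 z_w 129.7 Fmeas 1.80  filt [-0.0109 -0.0152  0.8545  0.0002  0.0032] [0.0076 0.0267 0.0229 0.0006 0.0014]
est F 2.36 s 26.1mm
plan th [-0.0125 -0.0111 -0.0081 -0.0051 -0.0032 -0.0026 -0.0029 -0.0038] F [2.2668 2.2514 2.2963 2.356  2.3956 2.4114 2.4052 2.3956] smax 0.03672524536637558 end std 0.02742641570454337
[[0, 0, 0, -0.0001, -0.0001, -0.0017, -1], [0, 0, 0, -0.0001, -0.0001, -0.0003, -1], [0, 0, 0, -0.0001, -0.0001, 0.0006, -1], [0, 0, 0, -0.0001, -0.0001, 0.0008, -1], [0, 0, 0, -0.0001, -0.0001, 0.0005, -1], [0, 0, 0, -0.0001, -0.0001, 0.0002, -1], [0, 0, 0, -0.0001, -0.0001, -0.0001, -1], [0, 0, 0, -0.0001, -0.0001, -0.0001, -1]]
```

Now the dwell at the right end (no lateral movement).

Call:
apply_moves --pt "0 0 0 0 0 -0.0018 -1" --pt "0 0 0 0 0 -0.0003 -1" --pt "0 0 0 0 0 0.0006 -1" --pt "0 0 0 0 0 0.0008 -1" --pt "0 0 0 0 0 0.0005 -1" --pt "0 0 0 0 0 0.0002 -1" --pt "0 0 0 0 0 -0.0001 -1" --pt "0 0 0 0 0 -0.0001 -1"

```text
clock: 20.62
tcp_pos: [0.5167, -0.1295, 0.1759]
orientation: [-0.543, -3.094, -0.0]
contact_force: [0.0, 0.0, 0.9]
grip_width: 0.0256
gripper_force: 79.2
```

```bash
python3 setz.py -1.8 -.3 .6 .8 .5 .2 -.1 -.1; python3 step.py -72
```

```text
pred th -0.002+-0.028
t 20.62 th -0.0252 (res 0.20px n 28)  y -71.8 x -84.2 z_w 129.9 Fmeas 2.03  filt [-0.0235 -0.0368  0.8496  0.0001  0.003 ] [0.0078 0.0272 0.0219 0.0006 0.0014]
est F 2.30 s 25.0mm
plan th [-0.0275 -0.0253 -0.0195 -0.0127 -0.0074 -0.0044 -0.0035 -0.0039] F [2.1112 2.0624 2.129  2.2393 2.3295 2.3803 2.3921 2.3848] smax 0.03494252734489054 end std 0.028169358209068757
[[0, 0, 0, -0.0, -0.0, -0.0032, -1], [0, 0, 0, -0.0, -0.0, -0.0009, -1], [0, 0, 0, -0.0, -0.0, 0.0008, -1], [0, 0, 0, -0.0, -0.0, 0.0014, -1], [0, 0, 0, -0.0, -0.0, 0.0011, -1], [0, 0, 0, -0.0, -0.0, 0.0006, -1], [0, 0, 0, -0.0, -0.0, 0.0001, -1], [0, 0, 0, -0.0, -0.0, -0.0001, -1]]
```

Call:
apply_moves --pt "0 0 0 0 0 -0.0038 -1" --pt "0 0 0 0 0 -0.001 -1" --pt "0 0 0 0 0 0.0008 -1" --pt "0 0 0 0 0 0.0014 -1" --pt "0 0 0 0 0 0.0011 -1" --pt "0 0 0 0 0 0.0006 -1" --pt "0 0 0 0 0 0.0001 -1" --pt "0 0 0 0 0 -0.0001 -1"

```text
clock: 21.33
tcp_pos: [0.5167, -0.1295, 0.1767]
orientation: [-0.544, -3.094, -0.0]
contact_force: [0.1, 0.3, 0.2]
grip_width: 0.0251
gripper_force: 79.2
```

```bash
python3 setz.py -3.8 -1 .8 1.4 1.1 .6 .1 -.1; python3 step.py -72
```

```text
pred th 0.012+-0.028
t 21.33 th -0.0127 (res 0.20px n 28)  y -71.8 x -84.2 z_w 130.7 Fmeas 1.29  filt [-0.0119 -0.0059  0.8414  0.      0.0031] [0.0077 0.027  0.0214 0.0006 0.0014]
est F 2.31 s 25.1mm
plan th [-0.0128 -0.012  -0.0096 -0.0066 -0.0037 -0.0016 -0.0003  0.0003] F [2.2431 2.2167 2.2313 2.2679 2.3102 2.3386 2.3566 2.3651] smax 0.033881242873092715 end std 0.027934055725765752
[[0, 0, 0, -0.0, -0.0, -0.0011, -1], [0, 0, 0, -0.0, -0.0, -0.0005, -1], [0, 0, 0, -0.0, -0.0, 0.0001, -1], [0, 0, 0, -0.0, -0.0, 0.0004, -1], [0, 0, 0, -0.0, -0.0, 0.0005, -1], [0, 0, 0, -0.0, -0.0, 0.0003, -1], [0, 0, 0, -0.0, -0.0, 0.0002, -1], [0, 0, 0, -0.0, -0.0, 0.0001, -1]]
```

Call:
apply_moves --pt "0 0 0 0 0 -0.0016 -1" --pt "0 0 0 0 0 -0.0005 -1" --pt "0 0 0 0 0 0.0001 -1" --pt "0 0 0 0 0 0.0004 -1" --pt "0 0 0 0 0 0.0005 -1" --pt "0 0 0 0 0 0.0003 -1" --pt "0 0 0 0 0 0.0002 -1" --pt "0 0 0 0 0 0.0001 -1"

```text
clock: 22.05
tcp_pos: [0.5168, -0.1296, 0.1773]
orientation: [0.544, 3.094, 0.0]
contact_force: [-0.4, 0.7, 1.3]
grip_width: 0.025
gripper_force: 79.2
```

```bash
python3 setz.py -1.6 -.5 .1 .4 .5 .3 .2 .1; python3 step.py -72
```

```text
pred th 0.013+-0.028
t 22.05 th 0.0088 (res 0.17px n 28)  y -71.8 x -84.1 z_w 131.3 Fmeas 2.45  filt [0.0091 0.0267 0.8415 0.0001 0.003 ] [0.0078 0.0278 0.0221 0.0006 0.0014]
est F 2.38 s 26.3mm
plan th [0.0115 0.0097 0.0061 0.0027 0.0009 0.0007 0.0014 0.0022] F [2.4983 2.5132 2.4498 2.3769 2.3321 2.3288 2.3483 2.3694] smax 0.03470951056913645 end std 0.028422566833107843
[[0, 0, 0, -0.0, -0.0, 0.002, -1], [0, 0, 0, -0.0, -0.0, 0.0003, -1], [0, 0, 0, -0.0, -0.0, -0.0009, -1], [0, 0, 0, -0.0, -0.0, -0.001, -1], [0, 0, 0, -0.0, -0.0, -0.0006, -1], [0, 0, 0, -0.0, -0.0, 0.0, -1], [0, 0, 0, -0.0, -0.0, 0.0003, -1], [0, 0, 0, -0.0, -0.0, 0.0003, -1]]
```

Call:
apply_moves --pt "0 0 0 0 0 0.002 -1" --pt "0 0 0 0 0 0.0003 -1" --pt "0 0 0 0 0 -0.0009 -1" --pt "0 0 0 0 0 -0.001 -1" --pt "0 0 0 0 0 -0.0006 -1" --pt "0 0 0 0 0 0 -1" --pt "0 0 0 0 0 0.0003 -1" --pt "0 0 0 0 0 0.0003 -1"

```text
clock: 22.77
tcp_pos: [0.5167, -0.1296, 0.1769]
orientation: [-0.544, -3.094, -0.0]
contact_force: [-0.6, 1.5, 2.8]
grip_width: 0.0252
gripper_force: 79.2
```

```bash
python3 step.py -72
```

```text
pred th 0.003+-0.029
t 22.77 th 0.0182 (res 0.18px n 28)  y -71.8 x -84.2 z_w 130.9 Fmeas 3.90  filt [0.0183 0.0307 0.8526 0.0001 0.0026] [0.0077 0.0274 0.0233 0.0005 0.0015]
est F 2.47 s 27.8mm
plan th [0.0209 0.0184 0.0132 0.0077 0.0038 0.0018 0.0011 0.0008] F [2.6192 2.6431 2.5725 2.4787 2.4123 2.3888 2.3954 2.4108] smax 0.03647192079524354 end std 0.02824543565364843
[[0, 0, 0, -0.0, -0.0, 0.0026, -1], [0, 0, 0, -0.0, -0.0, 0.0005, -1], [0, 0, 0, -0.0, -0.0, -0.0009, -1], [0, 0, 0, -0.0, -0.0, -0.0012, -1], [0, 0, 0, -0.0, -0.0, -0.0008, -1], [0, 0, 0, -0.0, -0.0, -0.0002, -1], [0, 0, 0, -0.0, -0.0, 0.0002, -1], [0, 0, 0, -0.0, -0.0, 0.0003, -1]]
```

Call:
apply_moves --pt "0 0 0 0 0 0.0026 -1" --pt "0 0 0 0 0 0.0005 -1" --pt "0 0 0 0 0 -0.0009 -1" --pt "0 0 0 0 0 -0.0012 -1" --pt "0 0 0 0 0 -0.0008 -1" --pt "0 0 0 0 0 -0.0002 -1" --pt "0 0 0 0 0 0.0002 -1" --pt "0 0 0 0 0 0.0003 -1"

```text
clock: 23.48
tcp_pos: [0.5167, -0.1295, 0.1764]
orientation: [0.544, 3.094, 0.0]
contact_force: [-0.1, -0.2, 0.9]
grip_width: 0.0254
gripper_force: 79.2
```

```bash
python3 step.py -72
```

```text
pred th 0.001+-0.029
t 23.48 th 0.0155 (res 0.19px n 28)  y -71.8 x -84.2 z_w 130.4 Fmeas 2.03  filt [0.0141 0.0163 0.8505 0.0001 0.003 ] [0.0078 0.0271 0.0231 0.0005 0.0015]
est F 2.45 s 27.5mm
plan th [0.0154 0.0137 0.0104 0.0069 0.0043 0.003  0.0024 0.002 ] F [2.5411 2.5546 2.5081 2.4518 2.4101 2.3961 2.3982 2.4074] smax 0.03637428321874212 end std 0.028073350932888517
[[0, 0, 0, -0.0, -0.0, 0.0016, -1], [0, 0, 0, -0.0, -0.0, 0.0003, -1], [0, 0, 0, -0.0, -0.0, -0.0006, -1], [0, 0, 0, -0.0, -0.0, -0.0007, -1], [0, 0, 0, -0.0, -0.0, -0.0005, -1], [0, 0, 0, -0.0, -0.0, -0.0001, -1], [0, 0, 0, -0.0, -0.0, 0.0001, -1], [0, 0, 0, -0.0, -0.0, 0.0002, -1]]
```

Call:
apply_moves --pt "0 0 0 0 0 0.0017 -1" --pt "0 0 0 0 0 0.0003 -1" --pt "0 0 0 0 0 -0.0006 -1" --pt "0 0 0 0 0 -0.0007 -1" --pt "0 0 0 0 0 -0.0005 -1" --pt "0 0 0 0 0 -0.0001 -1" --pt "0 0 0 0 0 0.0001 -1" --pt "0 0 0 0 0 0.0002 -1"

```text
clock: 24.2
tcp_pos: [0.5168, -0.1296, 0.176]
orientation: [0.544, 3.094, 0.0]
contact_force: [0.6, 0.0, 0.6]
grip_width: 0.0254
gripper_force: 79.2
```

```bash
python3 step.py -72 0.08
```

```text
pred th 0.001+-0.028
t 24.20 th 0.0074 (res 0.19px n 28)  y -71.9 x -84.1 z_w 130.0 Fmeas 1.72  filt [0.0062 0.0007 0.8457 0.0002 0.0035] [0.0075 0.0263 0.0225 0.0006 0.0014]
est F 2.41 s 26.8mm
plan th [0.0074 0.0137 0.0249 0.0384 0.0516 0.0628 0.0713 0.0766] F [2.2316 2.1755 2.2456 2.3772 2.5158 2.6341 2.732  2.8038] smax 0.04186875991384859 end std 0.026442942912510533
[[0, 0, 0, -0.0, -0.0, -0.0035, -1], [0, 0, 0, -0.0, -0.0, -0.0014, -1], [0, 0, 0, -0.0, -0.0, 0.0004, -1], [0, 0, 0, -0.0, -0.0, 0.0012, -1], [0, 0, 0, -0.0, -0.0, 0.0013, -1], [0, 0, 0, -0.0, -0.0, 0.0011, -1], [0, 0, 0, -0.0, -0.0, 0.001, -1], [0, 0, 0, -0.0, -0.0, 0.0008, -1]]
```

Call:
apply_moves --pt "0 0 0 0 0 -0.0035 -1" --pt "0 0 0 0 0 -0.0014 -1" --pt "0 0 0 0 0 0.0004 -1" --pt "0 0 0 0 0 0.0012 -1" --pt "0 0 0 0 0 0.0013 -1" --pt "0 0 0 0 0 0.0011 -1" --pt "0 0 0 0 0 0.001 -1" --pt "0 0 0 0 0 0.0008 -1"

```text
clock: 24.92
tcp_pos: [0.5169, -0.1296, 0.175]
orientation: [0.543, 3.094, -0.0]
contact_force: [0.1, -1.0, 0.6]
grip_width: 0.025
gripper_force: 79.2
```

```bash
python3 step.py -72 0.15
```

```text
pred th 0.075+-0.027
t 24.92 th 0.0680 (res 0.14px n 28)  y -71.8 x -84.0 z_w 129.0 Fmeas 1.72  filt [0.0677 0.0328 0.8377 0.0002 0.0038] [0.0077 0.0271 0.0216 0.0006 0.0014]
est F 2.75 s 32.5mm
plan th [0.0708 0.0782 0.0912 0.1066 0.1212 0.1332 0.1423 0.149 ] F [2.5331 2.4676 2.5557 2.7132 2.8599 2.9667 3.0409 3.0904] smax 0.04586009132553954 end std 0.025530703473779344
[[0, 0, 0, -0.0, -0.0, -0.0044, -1], [0, 0, 0, -0.0, -0.0, -0.0016, -1], [0, 0, 0, -0.0, -0.0, 0.0006, -1], [0, 0, 0, -0.0, -0.0, 0.0015, -1], [0, 0, 0, -0.0, -0.0, 0.0013, -1], [0, 0, 0, -0.0, -0.0, 0.0008, -1], [0, 0, 0, -0.0, -0.0, 0.0005, -1], [0, 0, 0, -0.0, -0.0, 0.0003, -1]]
```

Call:
apply_moves --pt "0 0 0 0 0 -0.0044 -1" --pt "0 0 0 0 0 -0.0016 -1" --pt "0 0 0 0 0 0.0006 -1" --pt "0 0 0 0 0 0.0015 -1" --pt "0 0 0 0 0 0.0013 -1" --pt "0 0 0 0 0 0.0008 -1" --pt "0 0 0 0 0 0.0005 -1" --pt "0 0 0 0 0 0.0003 -1"

```text
clock: 25.63
tcp_pos: [0.5166, -0.1296, 0.1759]
orientation: [-0.544, -3.094, 0.0]
contact_force: [-0.3, 0.6, 2.9]
grip_width: 0.0252
gripper_force: 79.4
```

```bash
python3 step.py -72 0.2
```

```text
pred th 0.148+-0.026
t 25.63 th 0.1482 (res 0.12px n 24)  y -71.8 x -84.3 z_w 129.9 Fmeas 4.02  filt [0.1492 0.0701 0.8437 0.0002 0.0034] [0.0077 0.0264 0.0222 0.0006 0.0014]
est F 3.12 s 38.6mm
plan th [0.157  0.1626 0.1702 0.1797 0.1892 0.1957 0.1987 0.1997] F [3.1043 3.0852 3.0823 3.0886 3.0965 3.0925 3.0832 3.0731] smax 0.04582934332106686 end std 0.0023804833896566785
[[0, 0, 0, -0.0001, 0.0, -0.001, -1], [0, 0, 0, -0.0001, 0.0, -0.0008, -1], [0, 0, 0, -0.0001, 0.0, -0.0007, -1], [0, 0, 0, -0.0001, 0.0, -0.0007, -1], [0, 0, 0, -0.0001, 0.0, -0.0006, -1], [0, 0, 0, -0.0001, 0.0, -0.0005, -1], [0, 0, 0, -0.0001, 0.0, -0.0003, -1], [0, 0, 0, -0.0001, 0.0, -0.0002, -1]]
```

Call:
apply_moves --pt "0 0 0 0 0 -0.001 -1" --pt "0 0 0 0 0 -0.0008 -1" --pt "0 0 0 0 0 -0.0006 -1" --pt "0 0 0 0 0 -0.0006 -1" --pt "0 0 0 0 0 -0.0006 -1" --pt "0 0 0 0 0 -0.0005 -1" --pt "0 0 0 0 0 -0.0003 -1" --pt "0 0 0 0 0 -0.0002 -1"

```text
clock: 26.35
tcp_pos: [0.5168, -0.1296, 0.1808]
orientation: [0.544, 3.094, 0.0]
contact_force: [0.6, -0.0, 1.8]
grip_width: 0.0249
gripper_force: 79.4
```

```bash
python3 step.py -72 0.2
```

```text
pred th 0.200+-0.005
t 26.35 th 0.2016 (res 0.14px n 21)  y -71.8 x -84.1 z_w 134.8 Fmeas 2.98  filt [0.1986 0.0032 0.8434 0.0002 0.0035] [0.0021 0.0316 0.0225 0.0006 0.0015]
est F 3.06 s 37.6mm
plan th [0.2 0.2 0.2 0.2 0.2 0.2 0.2 0.2] F [3.0655 3.0655 3.0655 3.0655 3.0656 3.0656 3.0656 3.0656] smax 0.04336971884710142 end std 5.551115123125783e-17
[[0, 0, 0, -0.0, -0.0, 0.0, -1], [0, 0, 0, -0.0, -0.0, 0.0, -1], [0, 0, 0, -0.0, -0.0, 0.0, -1], [0, 0, 0, -0.0, -0.0, 0.0, -1], [0, 0, 0, -0.0, -0.0, 0.0, -1], [0, 0, 0, -0.0, -0.0, 0.0, -1], [0, 0, 0, -0.0, -0.0, 0.0, -1], [0, 0, 0, -0.0, -0.0, 0.0, -1]]
```

Call:
apply_moves --pt "0 0 0 0 0 -0.002 -1" --pt "0 0 0 0 0 -0.004 -1" --pt "0 0 0 0 0 -0.005 -1" --pt "0 0 0 0 0 -0.006 -1" --pt "0 0 0 0 0 -0.006 -1" --pt "0 0 0 0 0 -0.006 -1" --pt "0 0 0 0 0 -0.006 -1" --pt "0 0 0 0 0 -0.006 -1"

```text
clock: 27.07
tcp_pos: [0.5166, -0.1295, 0.2223]
orientation: [-0.544, -3.094, -0.0]
contact_force: [0.4, 0.1, -1.0]
grip_width: 0.0252
gripper_force: 79.3
```

Call:
apply_moves --pt "0 0 0 0 0 -0.006 -1" --pt "0 0 0 0 0 -0.008 -1" --pt "0 0 0 0 0 -0.012 -1" --pt "0 0 0 0 0 -0.014 -1" --pt "0 0 0 0 0 -0.014 -1" --pt "0 0 0 0 0 -0.012 -1" --pt "0 0 0 0 0 -0.008 -1" --pt "0 0 0 0 0 -0.004 -1"

```text
clock: 27.73
tcp_pos: [0.5171, -0.1297, 0.301]
orientation: [0.544, 3.093, 0.001]
contact_force: [0.6, -0.3, -0.6]
grip_width: 0.0254
gripper_force: 79.2
```

Call:
apply_moves --pt "0 0 0 0.0005 -0.02 0 -1" --pt "0 0 0 0.0007 -0.032 0 -1" --pt "0 0 0 0.0008 -0.034 0 -1" --pt "0 0 0 0.0008 -0.034 0 -1" --pt "0 0 0 0.0008 -0.034 0 -1" --pt "0 0 0 0.0008 -0.034 0 -1" --pt "0 0 0 0.0007 -0.028 0 -1" --pt "0 0 0 0.0005 -0.0144 0 -1"

```text
clock: 28.4
tcp_pos: [0.4302, -0.3479, 0.2996]
orientation: [-0.551, -3.092, 0.002]
contact_force: [-0.3, -1.0, -0.9]
grip_width: 0.0247
gripper_force: 79.1
```

```bash
python3 - <<'E'
from ctl import *
F=[]
for i in range(4):
    im=grab_frame("scene");o=telemetry.get_obs();F.append(o["contact_force"])
print(tilt(im,.2)[:3],o["clock"],o["tcp_pos"],o["orientation"],np.mean(F,0))
p=o["tcp_pos"];print("to pad (tool):",rows(o,np.array([.4329-p[0],-.3442-p[1],.052-p[2]])))
im2=grab_frame("wrist")
a=cv2.resize(im,(400,300),interpolation=cv2.INTER_AREA);b=cv2.resize(im2,(400,300),interpolation=cv2.INTER_AREA);cv2.imwrite("pics/place.png",np.hstack([a,b]))
E
```

```text
(np.float64(0.20099097295328516), np.float64(0.13477184488897365), np.int64(21)) 28.6 [ 0.4329 -0.3438  0.2992] [-0.5441 -3.0931 -0.0011] [-0.0788  0.1369 -0.945 ]
to pad (tool): [-0.0004 -0.0005  0.2472]
```

View pics/place.png

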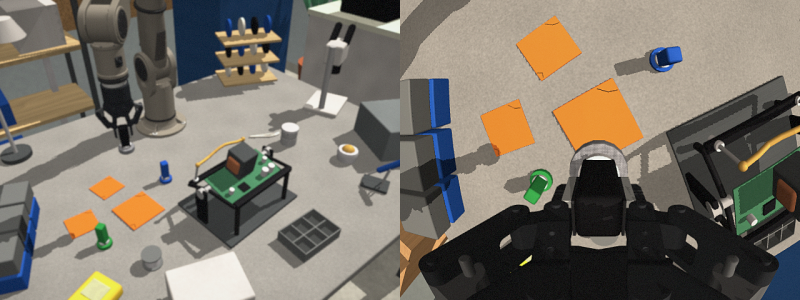

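Call:
apply_moves --pt "0 0 0 -0.0002 -0.0003 0.02 -1" --pt "0 0 0 -0.0002 -0.0002 0.035 -1" --pt "0 0 0 0 0 0.038 -1" --pt "0 0 0 0 0 0.038 -1" --pt "0 0 0 0 0 0.038 -1" --pt "0 0 0 0 0 0.034 -1" --pt "0 0 0 0 0 0.025 -1" --pt "0 0 0 0 0 0.013 -1"

```text
clock: 29.32
tcp_pos: [0.4327, -0.3417, 0.0553]
orientation: [-0.538, -3.09, -0.004]
contact_force: [0.5, 0.8, -2.1]
grip_width: 0.0253
gripper_force: 79.0
```

Call:
apply_moves --pt "0 0 0 0 0 0 -1" --pt "0 0 0 0 0 0.001 -1" --pt "0 0 0 0 0 0.001 -1" --pt "0 0 0 0 0 0.001 -1" --pt "0 0 0 0 0 0.001 -1" --pt "0 0 0 0 0 0.0005 -1" --pt "0 0 0 0 0 0.0005 -1" --pt "0 0 0 0 0 0.0005 -1"

```text
clock: 29.98
tcp_pos: [0.4333, -0.345, 0.0535]
orientation: [0.544, 3.094, -0.0]
contact_force: [0.1, 0.5, -1.2]
grip_width: 0.0254
gripper_force: 79.0
```

Call:
apply_moves --pt "0 0 0 0 0 0.0005 -1" --pt "0 0 0 0 0 0.0005 -1" --pt "0 0 0 0 0 0.0005 -1" --pt "0 0 0 0 0 0.0005 -1" --pt "0 0 0 0 0 0.0002 -1" --pt "0 0 0 0 0 0 -1" --pt "0 0 0 0 0 0 -1" --pt "0 0 0 0 0 0 -1"

```text
clock: 30.65
tcp_pos: [0.4332, -0.345, 0.0521]
orientation: [0.544, 3.094, 0.001]
contact_force: [-3.8, 3.2, 13.4]
grip_width: 0.0251
gripper_force: 81.0
```

Call:
apply_moves --pt "0 0 0 0 0 -0.0006 -1" --pt "0 0 0 0 0 0 -1" --pt "0 0 0 0 0 0 -0.35" --pt "0 0 0 0 0 0 -0.3" --pt "0 0 0 0 0 0 -0.1" --pt "0 0 0 0 0 0 0.3" --pt "0 0 0 0 0 0 0.6" --pt "0 0 0 0 0 0 0.8"

```text
clock: 31.32
tcp_pos: [0.4331, -0.3449, 0.0515]
orientation: [-0.544, -3.094, 0.0]
contact_force: [0.4, 0.5, 0.1]
grip_width: 0.0728
gripper_force: 0.0
```

Call:
apply_moves --pt "0 0 0 0 0 0 0.8" --pt "0 0 0 0 0 0 0.8" --pt "0 0 0 0 0 -0.01 0.8" --pt "0 0 0 0 0 -0.02 0.8" --pt "0 0 0 0 0 -0.03 0.8" --pt "0 0 0 0 0 -0.04 0.8" --pt "0 0 0 0 0 -0.04 0.8" --pt "0 0 0 0 0 -0.03 0.8"

```text
clock: 31.98
tcp_pos: [0.4331, -0.3458, 0.2253]
orientation: [0.545, 3.092, -0.002]
contact_force: [0.2, -0.7, -0.5]
grip_width: 0.0767
gripper_force: 0.0
```

```bash
sed 's/wr0/wr1/' wr.py > wr2.py; python3 wr2.py; python3 - <<'E'
from ctl import *
im=grab_frame("scene");t=grab_frame("top");print(tilt(im,.2)[:3])
w=cv2.imread("pics/wr1.png")
cv2.imwrite("pics/fin.png",np.hstack([cv2.resize(im[200:440,80:400],(400,300)),cv2.resize(w,(400,300),interpolation=cv2.INTER_AREA)]))
E
```

```text
[ 0.4331 -0.3458  0.2253] [ 0.545   3.0916 -0.0015]
0.66 [318.4, 213.9, 53.0, 59.8]
0.59 [450.7, 84.9, 69.4, 54.0]
0.57 [228.5, 311.1, 14.8, 32.1]
[ 0.4199 -0.3511  0.016 ] [ 0.4185 -0.3542  0.091 ] [ 0.4251 -0.3499  0.016 ]
[[305.6851 215.2482]
 [308.2408 199.0883]]
(np.float64(0.20146461364960327), np.float64(0.1383432372896891), np.int64(21))
```

View pics/fin.png

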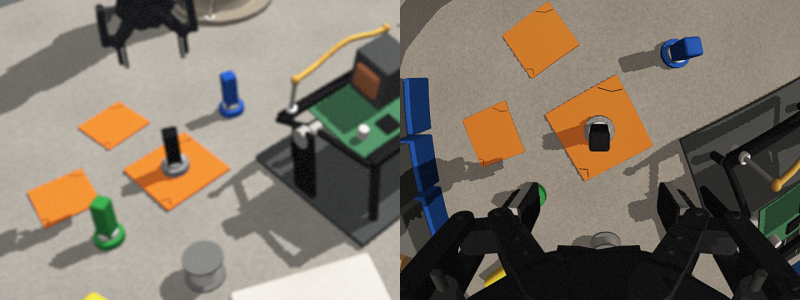

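The wiper stands upright on the middle of the large pad, released. The cradle rests on its back stops and nothing touches the robot, so I'm handing in.

```bash
python3 -c "
from bench import order
print(order.hand_in())"
```

```text
the job is handed in; nothing more can be done
None
```

The job is done and handed in at about 32 s on the robot's clock. Both three-second dwells and the wipe were made with the cradle floating clear of its stops: within 0.055 rad of level in the left dwell, 0.03 rad after that. The estimated push was about 2.1–2.5 N throughout, as this cradle seems lighter than nominal. The cradle then tipped back softly, and the wiper stands upright on the middle of the large orange pad.

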